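# Draw sample cylinders from the conditioning block, pack the carrier pot, book the batch

## Robot

A 6-joint arm with a two-finger parallel gripper is mounted at the origin on a cart in front of the work surface, level with it; the furniture and walls round the work are solid. World frame = base frame: x ahead of the robot, y to its left, z up, the work surface at z = 0. Lengths are in m, angles in rad, forces in N, time in s.
With the tool pointing down it reaches from about 0.35 to 0.775 m from the base axis. Payload 7.3 kg.
Tool frame: the origin (TCP) lies on the centre line of the jaws, within the pads' length; the fingertips stand 11 mm ahead of it and the grasp point (between the pads) lies 8 mm behind it; z points along the fingers, y is the direction in which the jaws open and shut (so a half turn about z gives the same grasp; the last joint's range is limited). The gripper opens to 92 mm and grips with 3 to 60 N. Pads are 19 mm wide; open, the fingers measure 130 mm over their backs; the gripper's body (75 mm by 190 mm) begins 47 mm behind the grasp point.
Start: joints at [-1.415, 0.342, 1.524, -0, 1.275, -0.146], TCP at [0.156, -0.501, 0.238] pointing down, gripper open.
Joint ranges: [-2.53, 2.53], [-0.77, 2.02], [0.04, 2.7], [-1, 4.14], [0.28, 2.66], [-3.11, 3.11]. Speed limits (rad/s): [2.57, 2.57, 3.14, 3.14, 3.14, 3.14].

## Interface

Orientations are given as [roll, pitch, yaw] about the fixed x, y, z axes, in that order (R = Rz(yaw) Ry(pitch) Rx(roll)).
In Python, from cell import robot gives the robot as it stands.
- The arm moves only by the tool jog_arm, never from a script. Its argument "deltas" is one flat list of numbers, 6 for each row, row after row: the shift along the world's x, y, z in units of 0.1 m (1.0 is 0.1 m), then the turn, a rotation vector about the world's x, y, z in units of 90 degrees (1.0 is 90 degrees). A call has 1 to 5 rows; each row is the pose to reach, as a shift and turn from the pose commanded when the call began; what a row does not reach only later rows make up. A row lasts 1/12 s, in which the tool goes at most 41.7 mm and 7.16 degrees, less where a joint would pass 70% of its speed; a pose out of reach is approached as far as the arm can. A call with a number of a shift or a turn outside -1 to 1 is refused whole. A call with a gripper value outside its range is refused whole. "claw" is the opening, from 0 (shut) to 1 (fully open), set as the call begins (left out, the last holds). The fingers move at their own pace and stop on an object; "newtons" is the grip in N (left out, the last holds). Time passes only in rows, so rows that repeat a pose let the fingers close. It gives the time, the measured TCP pose, the force and the opening at its end, in the units of the state.
- robot.observe(): the state, without advancing time (a new reading comes with each control period).
- robot.read_camera(name): name is "scene" or "top" or "wrist"; returns the picture (420x560x3 uint8, red, green, blue); there is no depth.
- robot.camera_params(name): a dict with "fx", "fy", "cx", "cy" (pixels), "R" (3x3) and "t" (3): a world point X has camera coordinates R X + t. Camera axes: x right, y down, z forward; pixel columns grow to the right and rows downward; lengths in m; the calibration is good to about 2 mm. A picture is of the moment at which its call begins: read the wrist's pose just before it. camera_params takes no time and is no camera call; for the wrist camera it gives the pose at the moment of the call.
- robot.hand_in(): hands the job in, once; it reports no verdict.
The state is a dict: "time": time; "qpos": joint angles; "qvel": joint speeds; "joint_efforts": joint torques, N m; "tool_pos": TCP position; "tool_rot": TCP orientation; "contact_force": force on the tool from outside, world axes, zero at the start; "torque": the same for the moment, N m; "opening": finger opening in m.
Only numpy, scipy, OpenCV 4.12 (cv2) and the standard library are available. Lean on these libraries where they do the work, as an engineer would, in place of code of your own. Each camera call takes 0.05 s, during which the arm holds its last target. There are 200 camera calls.

## Task

Draw every steel sample cylinder straight up out of its close-fitting sleeve in the aluminium block, without lifting or tipping the block, and pack them all upright side by side in the round white carrier pot (a full set of six fits only in a hexagonal pattern), lowering each to the pot's floor rather than dropping it. When all are packed, book the batch: press the spring plunger of the grey batch counter fully down to its stop, hold it there for a moment, and let it come back up. Never tip a cylinder over, and leave the bottle, the beaker and the roll of tape where they are.

Things in the scene. Friction and masses are not known exactly. Their poses are not given: they have to be found in the camera images.
- cyl_0: steel sample cylinder, 34 mm diameter, 95 mm tall to its shoulder, foot chamfered (28 mm wide over the lowest 5 mm); above the shoulder a black pull stem, 12 mm diameter and 40 mm tall, on the same axis (135 mm overall); 160 g (varies by a quarter). Origin: centre of the foot, z up along the axis. Starts in one of the block's sleeves with its foot on the sleeve's floor. May be absent (None): four to six of the six are present.
- cyl_1: steel sample cylinder, 34 mm diameter, 95 mm tall to its shoulder, foot chamfered (28 mm wide over the lowest 5 mm); above the shoulder a black pull stem, 12 mm diameter and 40 mm tall, on the same axis (135 mm overall); 160 g (varies by a quarter). Origin: centre of the foot, z up along the axis. Starts in one of the block's sleeves with its foot on the sleeve's floor. May be absent (None): four to six of the six are present.
- cyl_2: steel sample cylinder, 34 mm diameter, 95 mm tall to its shoulder, foot chamfered (28 mm wide over the lowest 5 mm); above the shoulder a black pull stem, 12 mm diameter and 40 mm tall, on the same axis (135 mm overall); 160 g (varies by a quarter). Origin: centre of the foot, z up along the axis. Starts in one of the block's sleeves with its foot on the sleeve's floor. May be absent (None): four to six of the six are present.
- cyl_3: steel sample cylinder, 34 mm diameter, 95 mm tall to its shoulder, foot chamfered (28 mm wide over the lowest 5 mm); above the shoulder a black pull stem, 12 mm diameter and 40 mm tall, on the same axis (135 mm overall); 160 g (varies by a quarter). Origin: centre of the foot, z up along the axis. Starts in one of the block's sleeves with its foot on the sleeve's floor. May be absent (None): four to six of the six are present.
- cyl_4: steel sample cylinder, 34 mm diameter, 95 mm tall to its shoulder, foot chamfered (28 mm wide over the lowest 5 mm); above the shoulder a black pull stem, 12 mm diameter and 40 mm tall, on the same axis (135 mm overall); 160 g (varies by a quarter). Origin: centre of the foot, z up along the axis. Starts in one of the block's sleeves with its foot on the sleeve's floor. May be absent (None): four to six of the six are present.
- cyl_5: steel sample cylinder, 34 mm diameter, 95 mm tall to its shoulder, foot chamfered (28 mm wide over the lowest 5 mm); above the shoulder a black pull stem, 12 mm diameter and 40 mm tall, on the same axis (135 mm overall); 160 g (varies by a quarter). Origin: centre of the foot, z up along the axis. Starts in one of the block's sleeves with its foot on the sleeve's floor. May be absent (None): four to six of the six are present.
- block: aluminium conditioning block, standing loose on the worktop, 2.4 kg, 124 x 190 x 70 mm (x, y, z in its own frame), on a flat black foot 132 x 198 mm. Six upright round sleeves, 35.5 mm bore (1.5 mm wider than a cylinder), 60 mm deep, open at the top face z = 70 mm, floor at z = 10 mm, at x = -32 or +32 mm and y = -64, 0 or +64 mm. Origin: centre of the underside.
- pot: loose round white carrier pot, open at the top, inner diameter 116 mm, wall 4.5 mm (outer 125 mm, 126 to 129 mm at two ribbed bands), 75 mm tall, inner floor at z = 5 mm, 0.9 kg; starts empty. Origin: centre of the underside. Six cylinders fit only in a hexagonal pattern (a ring of six, or one in the middle with the others about 38 mm from it).
- counter: loose grey batch counter, 100 x 90 mm and 46 mm tall (x, y, z in its own frame), rubber foot, 0.9 kg. Origin: centre of the underside. Its spring plunger stands upright on top at x = +8 mm, y = 0.
- plunger (a joint): plunger of the batch counter: 0 = up, 0.016 m = pressed down to its stop; the spring takes about 1.5 N at the top and 9.5 N at the stop, and pushes it back up when let go
- plunger_top (a point): centre of the top face of the plunger's round black head (40 mm diameter, flat middle 32 mm wide), 81 mm above the worktop when up
- bottle: bystander: clear reagent bottle with a red cap, 58 mm diameter, 135 mm tall. Origin: centre of the underside.
- beaker: bystander: small clear plastic beaker, 52 mm diameter, 67 mm tall. Origin: centre of the underside.
- tape: bystander: roll of tan tape lying flat, about 100 mm diameter, 25 mm tall. Origin: centre of the underside.
Things that resemble listed ones, but are neither listed nor needed, are in the scene too. Leave any orange or turquoise look-alike of the cyl_0 alone.

How it is judged:
By the outcome, as a careful person would: the job done as asked, in the order asked, and still so for the second after the job is handed in, with the robot touching nothing.
Of cyl_0, cyl_1, cyl_2, cyl_3, cyl_4, cyl_5 only 4 to 6 are there at a start; the rules pass over those that are not, and their reading is None.
At some moment in a run one of block, counter may be knocked a few centimetres aside while the robot is not near it.
It also fails if it takes over 210 s, if anything falls off the work surface, if the arm or the gripper's body presses on something with over 40 N, if the wrist force passes 120 N, or if a joint passes its speed limit or range.

## Working session

There is one attempt and no reset: what is moved stays moved. The work goes in short steps, Python scripts to look and compute and a tool call to move; the robot and the scene stay as the last step left them, time stands still between calls to the robot, and variables do not carry over. Pictures are saved under pics/ and viewed, about 12 in all and at most 16, crops included, and the job is handed in when it is done.

Besides the shell and the picture viewer there is one more tool, called after "Call:" as name(argument=value, ...) on one line, values as JSON. jog_arm: Moves the arm, as the interface text tells. Its arguments: {"type":"object","properties":{"deltas":{"type":"array","items":{"type":"number"}},"claw":{"type":"number"},"newtons":{"type":"number"}},"required":["deltas"]}

```bash
ls; mkdir -p pics
cat > h.py <<'E'
import numpy as np, cv2
from cell import robot
def snap(cam,name,crop=None,scale=1):
    p=robot.camera_params(cam); im=robot.read_camera(cam)[:,:,::-1].copy()
    np.savez('pics/'+name+'.npz',im=im,**{k:np.array(v) for k,v in p.items()})
    cv2.imwrite('pics/'+name+'.png',im); return im,p
def crop(name,x0,y0,x1,y1,s):
    im=cv2.imread('pics/'+name+'.png')[y0:y1,x0:x1]
    cv2.imwrite('pics/'+name+'_c%d_%d.png'%(x0,y0),cv2.resize(im,None,fx=s,fy=s,interpolation=cv2.INTER_CUBIC))
def ray(name,u,v,z):
    d=np.load('pics/'+name+'.npz'); R=d['R'];t=d['t']
    r=R.T@np.array([(u-d['cx'])/d['fx'],(v-d['cy'])/d['fy'],1]); c=-R.T@t
    return c+r*(z-c[2])/r[2]
def proj(name,X):
    d=np.load('pics/'+name+'.npz'); c=d['R']@np.array(X)+d['t']
    return np.array([d['fx']*c[0]/c[2]+d['cx'],d['fy']*c[1]/c[2]+d['cy']])
E
python3 - <<'E'
from h import *
a,p=snap('top','top0'); b,q=snap('scene','sc0')
for d in(p,q): print(d['fx'],d['cx'],d['cy'],np.round(-np.array(d['R']).T@d['t'],3),np.round(d['R'],2).tolist())
s=robot.observe();print({k:np.round(v,3).tolist() for k,v in s.items()})
E
```

```text
pics
486.7030509440002 280.3122911797146 207.60862235373898 [0.472 0.062 1.523] [[0.01, -1.0, -0.0], [-1.0, -0.01, -0.07], [0.07, 0.0, -1.0]]
441.01828685832976 284.5127557781571 209.99445397883807 [-0.007 -0.895  0.908] [[0.86, -0.5, 0.01], [-0.29, -0.51, -0.81], [0.41, 0.7, -0.59]]
{'time': 0.1, 'qpos': [-1.415, 0.343, 1.525, 0.0, 1.275, -0.146], 'qvel': [0.001, -0.001, -0.002, 0.0, 0.0, -0.0], 'joint_efforts': [0.002, -43.201, -24.469, 0.072, 0.053, -0.0], 'tool_pos': [0.156, -0.501, 0.237], 'tool_rot': [-3.14, -0.0, 0.302], 'contact_force': [-0.546, 0.139, -1.31], 'torque': [-0.003, 0.002, -0.039], 'opening': 0.092}
```

```bash
python3 -c "
from h import *
a=cv2.imread('pics/top0.png');b=cv2.imread('pics/sc0.png')
cv2.imwrite('pics/t0b.png',cv2.resize(a,(800,600),interpolation=cv2.INTER_CUBIC))
cv2.imwrite('pics/s0b.png',cv2.resize(b,(800,600),interpolation=cv2.INTER_CUBIC))"
```

```text
(no output)
```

View pics/t0b.png

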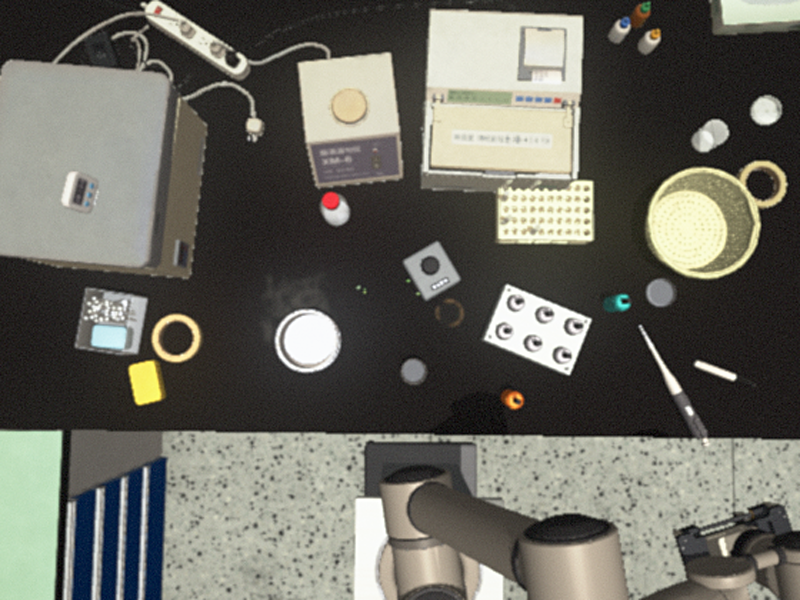

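View pics/s0b.png

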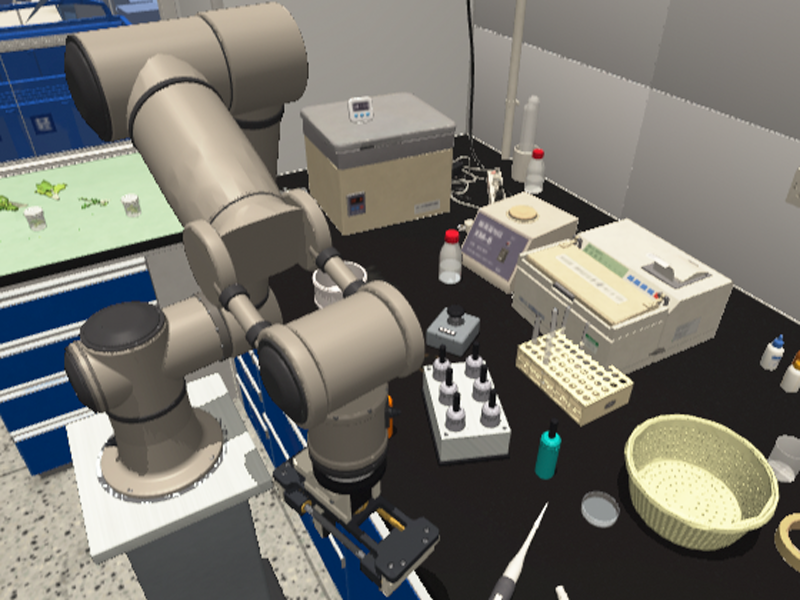

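The top view (800x600) shows the block at (537,330) with six silver cylinders, the pot at (308,340) and the counter at (431,268). The bottle is at (335,208), the tape at (176,338) and the beaker probably at (413,371) or (660,292). Things that could be mistaken for the wanted cylinders: the six silver ones with black stems in the block at (515,302), (545,314), (574,326), (505,330), (533,342) and (562,355), the orange look-alike at (513,400), and the turquoise one at (615,302). I choose the six in the block and check them in a close crop.

```bash
python3 -c "
from h import *
crop('top0',270,160,420,290,5)
crop('top0',180,200,250,265,8)"
```

```text
(no output)
```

View pics/top0_c270_160.png

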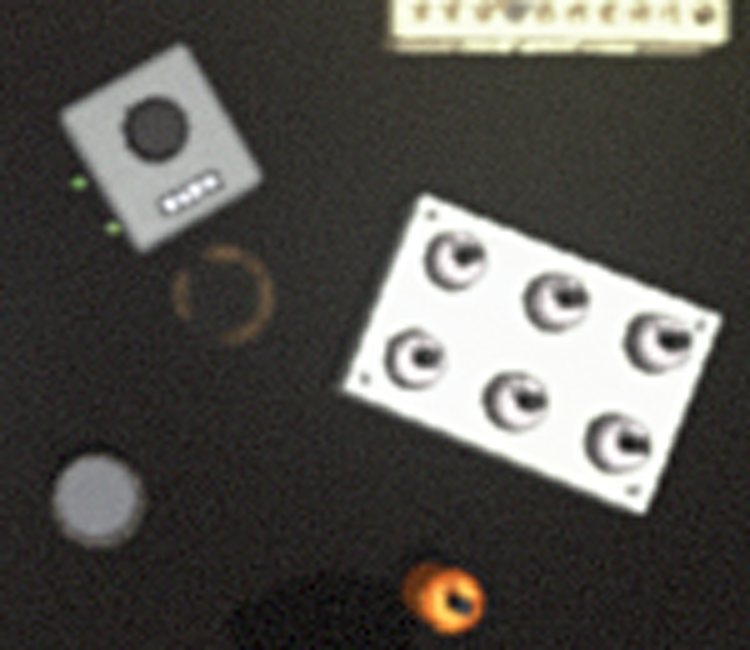

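View pics/top0_c180_200.png

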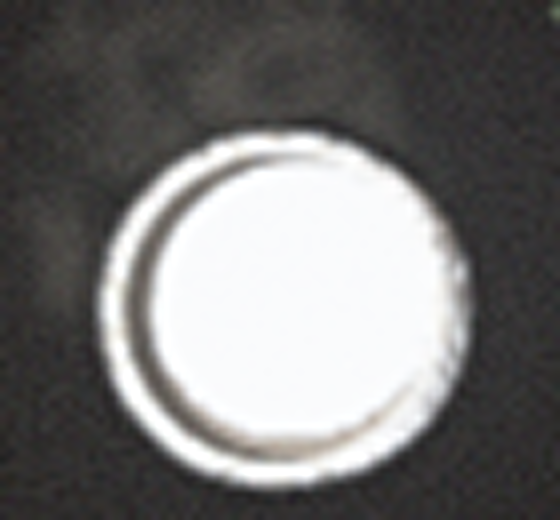

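The crop confirms six silver cylinders in the block. Block top corners are at (424,193), (721,318), (645,514) and (343,391), with stem tops near (466,253), (572,297), (676,341), (425,356), (530,399) and (634,441). The plunger head is at (156,128) in the crop, and the pot is empty.

```bash
cat > m.py <<'E'
from h import *
from scipy.optimize import minimize,least_squares
def potfit(name,guess,box,thr=140):
    im=cv2.imread('pics/'+name+'.png').min(2); x0,y0,x1,y1=box; s=4
    m=cv2.resize(im[y0:y1,x0:x1],None,fx=s,fy=s,interpolation=cv2.INTER_CUBIC)>thr
    m=m.astype(np.uint8); cs,_=cv2.findContours(m,cv2.RETR_EXTERNAL,cv2.CHAIN_APPROX_NONE)
    c=max(cs,key=cv2.contourArea); t=np.zeros_like(m); cv2.drawContours(t,[cv2.convexHull(c)],-1,1,-1)
    a=np.linspace(0,2*np.pi,60)
    def cost(p):
        pts=[((proj(name,[p[0]+r*np.cos(q),p[1]+r*np.sin(q),z])-[x0,y0]+.5)*s-.5) for r,z in((.0625,.075),(.064,.06),(.064,.015)) for q in a]
        k=np.zeros_like(m); cv2.fillPoly(k,[np.round(cv2.convexHull(np.float32(pts))*16).astype(np.int32)],1,shift=4)
        return float((k!=t).sum())/s/s
    r=minimize(cost,guess,method='Nelder-Mead',options=dict(initial_simplex=[guess,[guess[0]+.01,guess[1]],[guess[0],guess[1]+.01]]))
    return r.x,r.fun,t.sum()/s/s
def blockfit(cor,stems):
    # cor: 4 world pts at z=.07 cyclic
    c=np.array(cor)[:,:2]; cen=c.mean(0); e=c-cen
    return cen
E
python3 - <<'E'
from m import *
P=lambda u,v,z:ray('top0',270+(u+.5)/5-.5,160+(v+.5)/5-.5,z)[:2]
c=np.array([P(u,v,.07) for u,v in((424,193),(721,318),(645,514),(343,391))])
print('corn',c.round(4).tolist(),[np.linalg.norm(c[i]-c[i-1]).round(4) for i in range(4)]); print('cen',c.mean(0).round(4))
d=(c[1]-c[0]+c[2]-c[3]); e=c[0]-c[3]+c[1]-c[2]; print('yaw long',np.arctan2(*d[::-1]),'short',np.arctan2(*e[::-1]))
s=np.array([P(u,v,.145) for u,v in((466,253),(572,297),(676,341),(425,356),(530,399),(634,441))])
print('stems',s.round(4).tolist(),s.mean(0)); print(np.linalg.norm(np.diff(s,axis=0),axis=1))
k=np.array([P(u,v,.046) for u,v in((183,42),(263,178),(142,252),(61,115))]);print('counter',k.round(4).tolist(),k.mean(0),[np.linalg.norm(k[i]-k[i-1]).round(4) for i in range(4)])
print('plunger',P(156,128,.081))
g=ray('top0',180+285/8,200+308/8,.075)[:2];print('potguess',g)
print(potfit('top0',g,(180,200,250,265)))
print('orange',P(460,602,.135),'tealbeaker',P(98,500,.06))
E
```

```text
corn [[0.6103, -0.1558], [0.5375, -0.333], [0.4206, -0.287], [0.4913, -0.1077]] [np.float64(0.1284), np.float64(0.1916), np.float64(0.1256), np.float64(0.1928)]
cen [ 0.515  -0.2209]
yaw long -1.9532316413187973 short -0.37955933163665023
stems [[0.5693, -0.1684], [0.5451, -0.2284], [0.5209, -0.2871], [0.5106, -0.1452], [0.4871, -0.2045], [0.4642, -0.2631]] [ 0.51619124 -0.21612357]
[0.06473105 0.06350595 0.14228417 0.06380173 0.06290014]
counter [[0.7037, -0.0118], [0.6206, -0.0613], [0.5745, 0.012], [0.6578, 0.0623]] [6.39157494e-01 3.18114806e-04] [np.float64(0.0872), np.float64(0.0966), np.float64(0.0866), np.float64(0.0973)]
plunger [0.6462832  0.00558303]
potguess [0.4847447  0.25678888]
(array([0.48591793, 0.26229969]), np.float64(111.25), np.float64(1617.3125))
orange [ 0.37218049 -0.16662544] tealbeaker [0.42460353 0.03740778]
```

Call:
jog_arm(deltas=[0.3,0.23,0.15,0,0,0,0.6,0.46,0.3,0,0,0,0.9,0.7,0.4,0,0,0], claw=0.45, newtons=30)

```text
time: 0.35
tool_pos: [0.2466, -0.4308, 0.2783]
tool_rot: [3.142, -0.0, 0.3]
contact_force: [0.2, -0.9, 0.4]
opening: 0.0763
```

Call:
jog_arm(deltas=[0.3,0.23,0.1,0,0,0,0.6,0.46,0.2,0,0,0,0.9,0.7,0.3,0,0,0])

```text
time: 0.6
tool_pos: [0.3371, -0.3599, 0.308]
tool_rot: [-3.141, 0.0, 0.301]
contact_force: [0.3, 0.2, 0.6]
opening: 0.0563
```

Call:
jog_arm(deltas=[0.3,0.23,0,0,0,0,0.6,0.46,0,0,0,0,0.9,0.7,0,0,0,0])

```text
time: 0.85
tool_pos: [0.4272, -0.2898, 0.3077]
tool_rot: [3.142, 0.0, 0.302]
contact_force: [0.8, -1.7, 0.1]
opening: 0.0419
```

Call:
jog_arm(deltas=[0.3,0.23,0,0,0,0,0.6,0.46,0,0,0,0,0.9,0.7,0,0,0,0,0.9,0.7,0,0,0,0,0.9,0.7,0,0,0,0])

```text
time: 1.27
tool_pos: [0.517, -0.2196, 0.3068]
tool_rot: [-3.14, 0.001, 0.305]
contact_force: [-0.8, -0.2, -0.4]
opening: 0.0415
```

Run:
```python
from h import *
s=robot.observe(); print(s['time'],s['tool_pos'],s['tool_rot'],s['contact_force'])
a,p=snap('wrist','w1'); print(p['fx'],np.round(-np.array(p['R']).T@p['t'],3),np.round(p['R'],3).tolist())
```

```text
1.2667 [ 0.51701279 -0.21962956  0.30680279] [-3.14049554e+00  1.19471094e-03  3.05492654e-01] [-0.79621632 -0.24493499 -0.39735609]
355.71039497655306 [ 0.59  -0.197  0.454] [[0.301, -0.954, -0.002], [-0.915, -0.289, 0.281], [-0.268, -0.083, -0.96]]
```

View pics/w1.png

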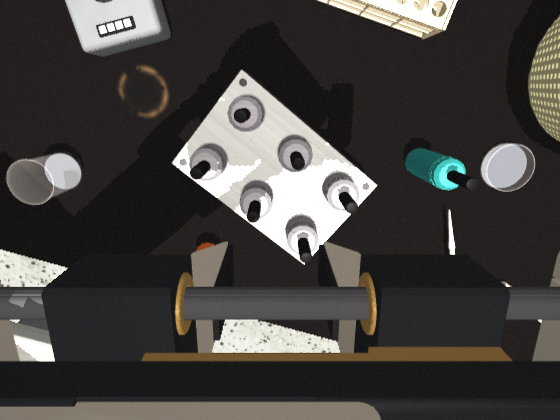

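```bash
python3 -c "
from h import *
crop('w1',165,60,385,270,3.6)"
```

```text
(no output)
```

View pics/w1_c165_60.png

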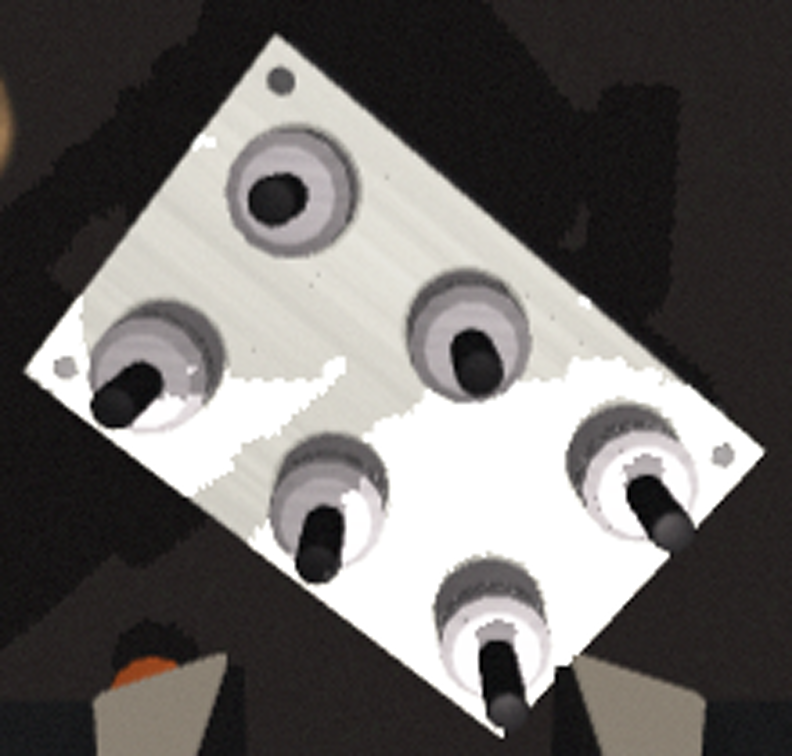

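Stem-top centres in the crop: (270,202), (478,370), (675,530), (114,406), (317,564) and (509,709). Block top corners: (276,34), (765,452), (503,738) and (25,372).

```bash
cat >> m.py <<'E'
SL=np.array([(x,y) for x in(-.032,.032) for y in(-.064,0,.064)])
E
python3 - <<'E'
from m import *
P=lambda u,v,z:ray('w1',165+(u+.5)/3.6-.5,60+(v+.5)/3.6-.5,z)[:2]
c=np.array([P(u,v,.07) for u,v in((276,34),(765,452),(503,738),(25,372))])
s=np.array([P(u,v,.145) for u,v in((270,202),(478,370),(675,530),(114,406),(317,564),(509,709))])
print('c',c.round(4).tolist(),c.mean(0),[np.linalg.norm(c[i]-c[i-1]).round(4) for i in range(4)])
print('s',s.round(4).tolist(),s.mean(0))
# fit: local coords: row1 x=+32 from y=+64..-64
L=np.array([(.032,.064),(.032,0),(.032,-.064),(-.032,.064),(-.032,0),(-.032,-.064)])
LC=np.array([(.062,.095),(.062,-.095),(-.062,-.095),(-.062,.095)])
def T(p,l): a=p[2];return p[:2]+l@np.array([[np.cos(a),np.sin(a)],[-np.sin(a),np.cos(a)]])
for nm,l,m in(('stem',L,s),('corn',LC,c),('all',np.r_[L,LC],np.r_[s,c])):
    r=least_squares(lambda p:(T(p,l)-m).ravel(),[.515,-.22,-.38]);print(nm,r.x.round(4),(r.fun.reshape(-1,2)*1e3).round(1).tolist())
print(T(r.x,L).round(4).tolist())
E
```

```text
c [[0.6079, -0.154], [0.5372, -0.3305], [0.4217, -0.2848], [0.493, -0.108]] [ 0.51496768 -0.2193247 ] [np.float64(0.1238), np.float64(0.1901), np.float64(0.1242), np.float64(0.1906)]
s [[0.5684, -0.1712], [0.5455, -0.2302], [0.5219, -0.2903], [0.5103, -0.148], [0.4862, -0.2069], [0.4629, -0.2663]] [ 0.51586763 -0.21881687]
stem [ 0.5159 -0.2188 -0.3771] [[0.8, 0.1], [0.1, -0.4], [0.1, 0.2], [-0.6, 0.5], [-0.1, -0.1], [-0.4, -0.2]]
corn [ 0.515  -0.2193 -0.3812] [[-0.0, -0.2], [-0.0, -0.1], [0.3, 0.3], [-0.3, -0.1]]
all [ 0.5155 -0.219  -0.38  ] [[0.5, -0.3], [-0.3, -0.7], [-0.4, -0.0], [-0.7, 0.3], [-0.4, -0.2], [-0.9, -0.2], [0.4, 0.2], [0.6, 0.2], [1.0, 0.5], [0.1, 0.2]]
[[0.569, -0.1715], [0.5452, -0.2309], [0.5215, -0.2903], [0.5095, -0.1477], [0.4858, -0.2072], [0.4621, -0.2666]]
```

Call:
jog_arm(deltas=[0.18,0.16,-0.3,0,0,0,0.35,0.33,-0.6,0,0,0,0.52,0.49,-0.9,0,0,0])

```text
time: 1.57
tool_pos: [0.5677, -0.1734, 0.2173]
tool_rot: [3.14, -0.001, 0.299]
contact_force: [0.3, -0.1, -1.3]
opening: 0.0415
```

Call:
jog_arm(deltas=[0,0,-0.2,0,0,0,0,0,-0.4,0,0,0,0,0,-0.4,0,0,0,0,0,-0.4,0,0,0])

```text
time: 1.9
tool_pos: [0.567, -0.1733, 0.1773]
tool_rot: [-3.14, 0.002, 0.3]
contact_force: [-0.1, -0.7, 0.4]
opening: 0.0414
```

Run:
```python
from h import *
for i in range(3):
    s=robot.observe(); print(s['time'],s['tool_pos'].round(4),s['contact_force'].round(1)); a,p=snap('wrist','w2')
print(proj('w2',[.5687,-.1713,.145]),proj('w2',[*s['tool_pos'][:2],.145]),proj('w2',s['tool_pos']))
crop('w2',130,120,430,345,2.66)
```

```text
1.9 [ 0.567  -0.1733  0.1773] [-0.1 -0.7  0.4]
1.95 [ 0.5678 -0.1735  0.1787] [-0.1  0.3  0.6]
2.0 [ 0.5683 -0.1735  0.1794] [ 1.  -0.5  1.2]
[272.33018993 243.02653776] [276.01900479 244.8322352 ] [276.24406773 274.04933785]
```

View pics/w2_c130_120.png

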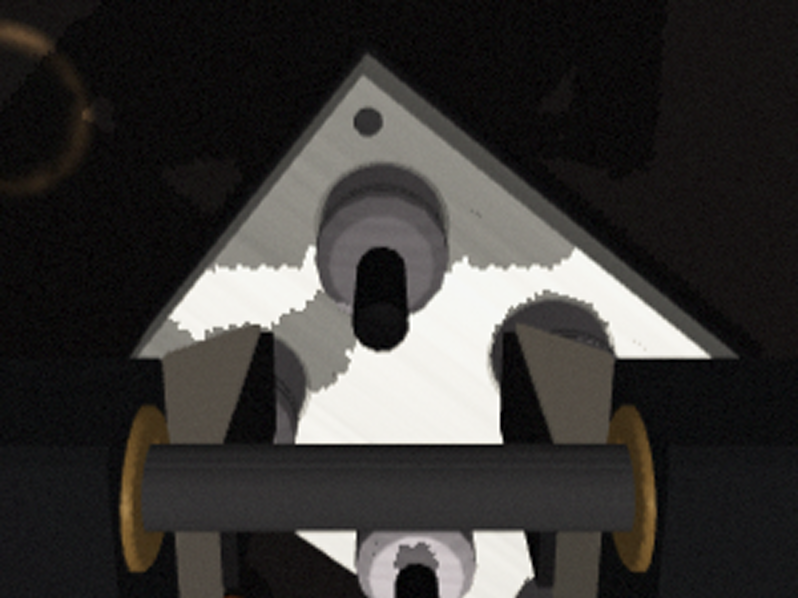

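Call:
jog_arm(deltas=[0.1,0.2,0,0,0,0,0.1,0.2,-0.2,0,0,0,0.1,0.2,-0.4,0,0,0,0.1,0.2,-0.58,0,0,0,0.1,0.2,-0.58,0,0,0])

```text
time: 2.47
tool_pos: [0.5767, -0.1521, 0.1178]
tool_rot: [-3.139, 0.003, 0.301]
contact_force: [-1.4, 0.8, -0.7]
opening: 0.0413
```

I misread the units: 0.1 is 10 mm, not 1 mm. Contact force is near zero, so I go straight back up and check the block and the stem again.

Call:
jog_arm(deltas=[0,0,0.2,0,0,0,0,0,0.4,0,0,0,0,0,0.58,0,0,0])

```text
time: 2.72
tool_pos: [0.5787, -0.1529, 0.1809]
tool_rot: [3.14, -0.002, 0.301]
contact_force: [0.1, 0.9, -0.0]
opening: 0.041
```

Call:
jog_arm(deltas=[-0.04,-0.1,0,0,0,0,-0.08,-0.19,0,0,0,0,-0.08,-0.19,0,0,0,0])

```text
time: 2.97
tool_pos: [0.5691, -0.1735, 0.1781]
tool_rot: [3.14, 0.0, 0.3]
contact_force: [0.6, -0.2, -0.3]
opening: 0.0417
```

Run:
```python
from h import *
P=[]
for i in range(3):
    a,p=snap('wrist','w3'); s=robot.observe(); P.append(s['tool_pos'])
print(s['time'],np.mean(P,0).round(4)); a,p=snap('top','top1')
crop('w3',130,120,430,345,2.66)
d=cv2.absdiff(cv2.imread('pics/top0.png'),cv2.imread('pics/top1.png'))[150:280,260:430].max(2)
print(proj('w3',[*np.mean(P,0)[:2],.145]))
```

```text
3.1167 [ 0.5693 -0.172   0.1772]
[276.31374256 246.38136905]
```

View pics/w3_c130_120.png

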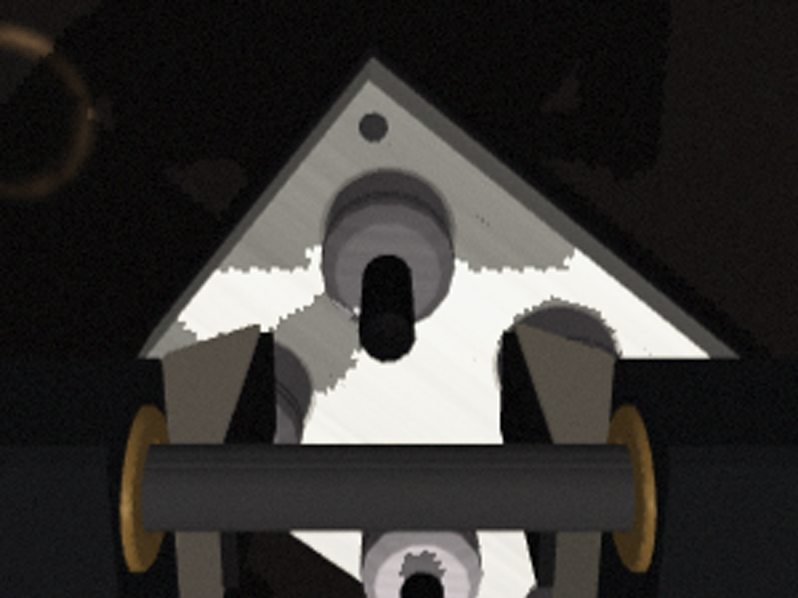

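The stem top is at crop (386,333), centred between the jaws (mid 387), and the block looks undisturbed. Next I descend 57 mm and grip.

Call:
jog_arm(deltas=[0,0,-0.2,0,0,0,0,0,-0.4,0,0,0,0,0,-0.57,0,0,0,0,0,-0.57,0,0,0])

```text
time: 3.5
tool_pos: [0.5679, -0.17, 0.1166]
tool_rot: [-3.136, 0.006, 0.302]
contact_force: [-0.7, -0.1, -0.9]
opening: 0.041
```

Call:
jog_arm(deltas=[0,0,0,0,0,0,0,0,0,0,0,0,0,0,0,0,0,0,0,0,0,0,0,0,0,0,0,0,0,0], claw=0, newtons=25)

```text
time: 3.92
tool_pos: [0.5705, -0.1714, 0.1216]
tool_rot: [3.14, -0.001, 0.302]
contact_force: [-0.0, -0.4, -0.5]
opening: 0.0123
```

Call:
jog_arm(deltas=[0,0,0.05,0,0,0,0,0,0.1,0,0,0,0,0,0.1,0,0,0])

```text
time: 4.17
tool_pos: [0.5707, -0.1715, 0.1322]
tool_rot: [3.14, -0.002, 0.302]
contact_force: [1.0, -0.1, -2.0]
opening: 0.0111
```

Call:
jog_arm(deltas=[0,0,0.25,0,0,0,0,0,0.5,0,0,0,0,0,0.75,0,0,0,0,0,1,0,0,0])

```text
time: 4.5
tool_pos: [0.5699, -0.1712, 0.232]
tool_rot: [-3.142, 0.0, 0.302]
contact_force: [0.2, -0.1, -1.3]
opening: 0.0112
```

Call:
jog_arm(deltas=[0,0,0.25,0,0,0,0,0,0.5,0,0,0,0,0,0.65,0,0,0])

```text
time: 4.75
tool_pos: [0.5705, -0.1715, 0.2991]
tool_rot: [3.139, -0.003, 0.302]
contact_force: [0.4, -0.1, -1.0]
opening: 0.0116
```

Call:
jog_arm(deltas=[-0.09,0.25,0,0,0,0,-0.18,0.5,0,0,0,0,-0.26,0.75,0,0,0,0,-0.35,1,0,0,0,0])

```text
time: 5.08
tool_pos: [0.5345, -0.0704, 0.2959]
tool_rot: [3.142, -0.0, 0.301]
contact_force: [0.1, -0.2, -1.6]
opening: 0.0117
```

Call:
jog_arm(deltas=[-0.09,0.25,0,0,0,0,-0.18,0.5,0,0,0,0,-0.26,0.75,0,0,0,0,-0.35,1,0,0,0,0])

```text
time: 5.42
tool_pos: [0.4994, 0.0298, 0.296]
tool_rot: [3.141, -0.0, 0.302]
contact_force: [-0.1, -0.6, -1.3]
opening: 0.0113
```

Call:
jog_arm(deltas=[-0.09,0.25,0,0,0,0,-0.18,0.5,0,0,0,0,-0.26,0.75,0,0,0,0,-0.35,1,0,0,0,0])

```text
time: 5.75
tool_pos: [0.4644, 0.1298, 0.296]
tool_rot: [3.141, -0.0, 0.302]
contact_force: [0.5, -0.9, -1.0]
opening: 0.0113
```

Call:
jog_arm(deltas=[-0.09,0.25,0,0,0,0,-0.18,0.5,0,0,0,0,-0.26,0.75,0,0,0,0,-0.35,1,0,0,0,0,-0.35,1,0,0,0,0])

```text
time: 6.17
tool_pos: [0.4283, 0.2322, 0.2961]
tool_rot: [-3.14, -0.0, 0.305]
contact_force: [-1.1, 1.1, -1.3]
opening: 0.0114
```

Run:
```python
from h import *
for i in range(3):
    s=robot.observe(); print(s['time'],s['tool_pos'].round(4),s['contact_force'].round(1),s['opening']); a,p=snap('wrist','w4')
snap('top','top2')
d=np.abs(cv2.imread('pics/top0.png').astype(int)-cv2.imread('pics/top2.png'))[160:280,270:430].max(2)
print('block diff px',(d>60).sum())
```

```text
6.1667 [0.4283 0.2322 0.2961] [-1.1  1.1 -1.3] 0.011418939889085815
6.2167 [0.4291 0.2304 0.2959] [ 0.4 -0.9 -0.9] 0.011674333046064491
6.2667 [0.4296 0.2293 0.2959] [ 0.9 -0.4 -1.8] 0.011145531083800994
block diff px 57
```

View pics/w4.png

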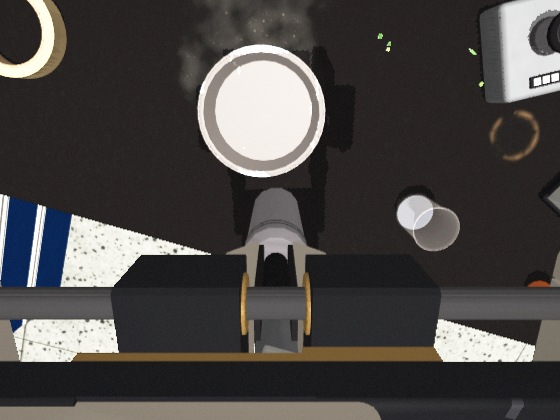

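The pot rim spans columns 197–326 and rows 44–178 and is empty. The cylinder hangs vertically below the jaws, with its foot near (275,195).

Run:
```python
from m import *
for thr in (110,150,180): print(potfit('w4',ray('w4',261.5,111,.075)[:2],(185,35,340,186),thr))
# rim inner edge check
im=cv2.imread('pics/w4.png').min(2)
cx=potfit('w4',ray('w4',261.5,111,.075)[:2],(185,35,340,186),150)[0]
for a in np.arange(0,360,45):
    r=np.arange(.045,.075,.001); v=[int(im[tuple(np.round(proj('w4',[cx[0]+q*np.cos(np.radians(a)),cx[1]+q*np.sin(np.radians(a)),.075])).astype(int)[::-1])]) for q in r]
    print(a,v)
```

```text
(array([0.48787752, 0.26324297]), np.float64(751.5625), np.float64(13470.5))
(array([0.48742097, 0.26249297]), np.float64(668.8125), np.float64(13364.25))
(array([0.48734691, 0.26318102]), np.float64(586.6875), np.float64(13285.9375))
0 [238, 238, 238, 234, 181, 125, 116, 115, 116, 119, 115, 139, 219, 255, 255, 255, 255, 253, 152, 78, 71, 77, 74, 70, 75, 78, 71, 71, 69, 68]
45 [253, 236, 255, 242, 139, 128, 132, 117, 145, 128, 122, 120, 211, 230, 255, 255, 255, 255, 158, 39, 35, 60, 67, 71, 70, 75, 73, 75, 69, 68]
90 [234, 233, 148, 129, 127, 130, 128, 129, 129, 130, 129, 130, 128, 224, 235, 228, 252, 255, 253, 101, 22, 22, 25, 44, 50, 52, 55, 60, 60, 62]
135 [233, 232, 198, 138, 138, 138, 138, 138, 137, 142, 140, 140, 140, 137, 157, 220, 234, 226, 219, 231, 231, 63, 19, 23, 23, 26, 26, 30, 24, 34]
180 [233, 235, 208, 139, 141, 141, 140, 142, 140, 142, 141, 140, 140, 139, 172, 230, 230, 253, 255, 255, 255, 129, 25, 24, 20, 21, 21, 23, 20, 21]
225 [235, 236, 235, 229, 209, 136, 132, 133, 131, 132, 132, 131, 134, 133, 176, 234, 230, 230, 212, 199, 160, 37, 34, 34, 37, 37, 33, 37, 34, 35]
270 [238, 237, 237, 236, 226, 140, 122, 125, 125, 122, 125, 122, 125, 179, 229, 232, 228, 198, 234, 59, 24, 21, 21, 24, 23, 19, 18, 21, 19, 20]
315 [238, 238, 238, 238, 236, 191, 121, 119, 119, 122, 121, 131, 228, 232, 233, 240, 255, 255, 77, 25, 26, 23, 25, 25, 17, 21, 22, 22, 19, 22]
```

Call:
jog_arm(deltas=[0.16,0.18,0,0,0,0,0.32,0.35,0,0,0,0,0.48,0.53,0,0,0,0,0.64,0.7,0,0,0,0,0.64,0.7,0,0,0,0])

```text
time: 6.78
tool_pos: [0.4967, 0.2996, 0.2947]
tool_rot: [-3.141, -0.001, 0.301]
contact_force: [-0.8, -0.3, -1.0]
opening: 0.0113
```

Call:
jog_arm(deltas=[0,0,-0.15,0,0,0,0,0,-0.4,0,0,0,0,0,-0.65,0,0,0,0,0,-0.8,0,0,0,0,0,-0.9,0,0,0])

```text
time: 7.2
tool_pos: [0.4935, 0.297, 0.2037]
tool_rot: [3.141, 0.003, 0.3]
contact_force: [1.1, 0.1, -1.2]
opening: 0.0115
```

Call:
jog_arm(deltas=[0,0,-0.2,0,0,0,0,0,-0.4,0,0,0,0,0,-0.6,0,0,0,0,0,-0.8,0,0,0,0,0,-0.86,0,0,0])

```text
time: 7.62
tool_pos: [0.4931, 0.2972, 0.1174]
tool_rot: [3.141, 0.004, 0.301]
contact_force: [-0.3, -0.1, -2.0]
opening: 0.0114
```

Call:
jog_arm(deltas=[0,0,-0.01,0,0,0,0,0,-0.02,0,0,0,0,0,-0.03,0,0,0,0,0,-0.04,0,0,0,0,0,-0.04,0,0,0])

```text
time: 8.03
tool_pos: [0.4946, 0.2989, 0.1167]
tool_rot: [-3.142, -0.002, 0.302]
contact_force: [0.6, 0.6, -0.1]
opening: 0.0116
```

Call:
jog_arm(deltas=[0,0,-0.005,0,0,0,0,0,-0.01,0,0,0,0,0,-0.01,0,0,0])

```text
time: 8.28
tool_pos: [0.495, 0.2991, 0.1166]
tool_rot: [-3.141, -0.003, 0.302]
contact_force: [0.0, -0.1, 7.8]
opening: 0.0116
```

Call:
jog_arm(deltas=[0,0,-0.005,0,0,0,0,0,-0.01,0,0,0,0,0,-0.01,0,0,0])

```text
time: 8.53
tool_pos: [0.4953, 0.2992, 0.1166]
tool_rot: [-3.141, -0.005, 0.302]
contact_force: [-1.5, -2.2, 12.8]
opening: 0.0113
```

Call:
jog_arm(deltas=[0,0,0.01,0,0,0,0,0,0.02,0,0,0,0,0,0.02,0,0,0])

```text
time: 8.78
tool_pos: [0.4946, 0.299, 0.1167]
tool_rot: [-3.142, -0.002, 0.302]
contact_force: [-0.6, 0.1, 5.4]
opening: 0.0114
```

Call:
jog_arm(deltas=[0,0,0,0,0,0,0,0,0,0,0,0,0,0,0,0,0,0,0,0,0,0,0,0], claw=0.22)

```text
time: 9.12
tool_pos: [0.4938, 0.2986, 0.1153]
tool_rot: [3.141, 0.001, 0.302]
contact_force: [-0.2, -0.0, -0.1]
opening: 0.0203
```

Call:
jog_arm(deltas=[0,0,0.1,0,0,0,0,0,0.35,0,0,0,0,0,0.65,0,0,0,0,0,0.94,0,0,0])

```text
time: 9.45
tool_pos: [0.4938, 0.2986, 0.2112]
tool_rot: [3.141, 0.001, 0.302]
contact_force: [-0.3, 1.0, -0.5]
opening: 0.0203
```

Call:
jog_arm(deltas=[0,0,0.25,0,0,0,0,0,0.5,0,0,0,0,0,0.75,0,0,0,0,0,0.9,0,0,0], claw=0.35)

```text
time: 9.78
tool_pos: [0.4945, 0.2989, 0.3036]
tool_rot: [-3.141, -0.004, 0.302]
contact_force: [0.8, -0.0, -0.1]
opening: 0.0321
```

```bash
cat >> m.py <<'E'
def blockref(name,ref,roi=(330,195,425,275)):
    # shift of the block's neighbourhood between two top pictures (edge corners of bright block), px
    pass
def blockmask(name):
    im=cv2.imread('pics/'+name+'.png').min(2); m=(im>150).astype(np.uint8); m[:,:300]=0; m[:185]=0; m[300:]=0
    m=cv2.morphologyEx(m,cv2.MORPH_CLOSE,np.ones((9,9)))
    cs,_=cv2.findContours(m,cv2.RETR_EXTERNAL,cv2.CHAIN_APPROX_NONE); c=max(cs,key=cv2.contourArea)
    (x,y),wh,a=cv2.minAreaRect(c); return np.array([x,y,*wh,a]).round(2)
E
python3 - <<'E'
from m import *
s=robot.observe(); print(s['time'],s['tool_pos'],s['opening']); snap('top','top3'); snap('wrist','w5')
for n in('top0','top2','top3'): print(n,blockmask(n))
E
```

```text
9.7833 [0.49445552 0.29893798 0.303571  ] 0.032097182589344
top0 [375.96 230.3   65.53  42.75  22.33]
top2 [375.96 230.31  65.54  42.7   22.38]
top3 [375.96 230.31  65.54  42.7   22.38]
```

View pics/w5.png

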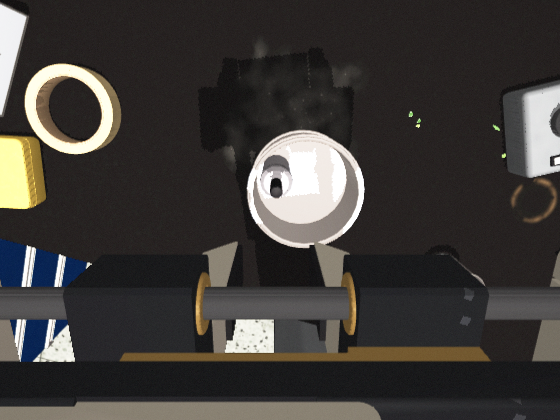

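The first cylinder stands upright in the pot at (277,182), and the block has not moved. On to the next one.

Call:
jog_arm(deltas=[0.03,-0.33,0,0,0,0,0.09,-0.67,0,0,0,0,0.13,-1,0,0,0,0], claw=0.4)

```text
time: 10.13
tool_pos: [0.5065, 0.1977, 0.2985]
tool_rot: [3.141, 0.002, 0.303]
contact_force: [1.2, -1.3, 0.2]
opening: 0.0366
```

Call:
jog_arm(deltas=[0.03,-0.33,0,0,0,0,0.09,-0.67,0,0,0,0,0.13,-1,0,0,0,0])

```text
time: 10.38
tool_pos: [0.5196, 0.0971, 0.2987]
tool_rot: [-3.141, 0.002, 0.302]
contact_force: [0.8, -1.3, 0.5]
opening: 0.0371
```

```bash
cat > chk.py <<'E'
import sys
from m import *
s=robot.observe(); print(round(s['time'],2),s['tool_pos'].round(4),s['opening'].round(4) if hasattr(s['opening'],'round') else s['opening']); snap('top',sys.argv[1])
print(blockmask(sys.argv[1]),'ref 375.96 230.31 65.54 42.7 22.38')
E
python3 chk.py top4; python3 -c "
from h import *
print(proj('w5',[.494,.299,.14]))"
```

```text
10.38 [0.5196 0.0971 0.2987] 0.037073423286879785
[375.97 230.28  65.54  42.75  22.38] ref 375.96 230.31 65.54 42.7 22.38
[275.97602411 191.05780004]
```

Call:
jog_arm(deltas=[0.03,-0.33,0,0,0,0,0.06,-0.67,0,0,0,0,0.09,-1,0,0,0,0])

```text
time: 10.68
tool_pos: [0.5285, -0.0024, 0.2987]
tool_rot: [-3.141, 0.002, 0.302]
contact_force: [1.1, -0.3, 0.4]
opening: 0.0369
```

Call:
jog_arm(deltas=[0.03,-0.33,0,0,0,0,0.06,-0.67,0,0,0,0,0.09,-1,0,0,0,0])

```text
time: 10.93
tool_pos: [0.5375, -0.1026, 0.2987]
tool_rot: [-3.141, 0.002, 0.302]
contact_force: [0.6, -0.7, -0.5]
opening: 0.0367
```

Call:
jog_arm(deltas=[0.03,-0.33,0,0,0,0,0.06,-0.67,0,0,0,0,0.08,-1,0,0,0,0,0.08,-1.0,0,0,0,0,0.08,-1.0,0,0,0,0])

```text
time: 11.35
tool_pos: [0.5455, -0.2025, 0.2981]
tool_rot: [-3.14, 0.002, 0.299]
contact_force: [0.4, 0.7, -0.0]
opening: 0.0368
```

Call:
jog_arm(deltas=[0,-0.15,-0.1,0,0,0,0,-0.295,-0.3,0,0,0,0,-0.295,-0.6,0,0,0,0,-0.295,-0.9,0,0,0,0,-0.295,-0.9,0,0,0])

```text
time: 11.77
tool_pos: [0.5431, -0.2285, 0.203]
tool_rot: [-3.133, 0.008, 0.303]
contact_force: [-1.0, 1.5, -1.0]
opening: 0.0366
```

Call:
jog_arm(deltas=[0,0,-0.25,0,0,0,0,0,-0.5,0,0,0,0,0,-0.75,0,0,0,0,0,-0.89,0,0,0,0,0,-0.89,0,0,0])

```text
time: 12.18
tool_pos: [0.5449, -0.2293, 0.1185]
tool_rot: [-3.138, 0.004, 0.303]
contact_force: [-0.7, 0.1, 0.4]
opening: 0.0367
```

Call:
jog_arm(deltas=[0,0,0,0,0,0,0,0,0,0,0,0,0,0,0,0,0,0,0,0,0,0,0,0,0,0,0,0,0,0], claw=0)

```text
time: 12.6
tool_pos: [0.5466, -0.231, 0.1221]
tool_rot: [3.14, -0.002, 0.302]
contact_force: [-0.6, 0.9, 3.7]
opening: 0.011
```

Call:
jog_arm(deltas=[0,0,0.05,0,0,0,0,0,0.1,0,0,0,0,0,0.1,0,0,0])

```text
time: 12.85
tool_pos: [0.5465, -0.2311, 0.132]
tool_rot: [3.14, -0.001, 0.302]
contact_force: [0.4, 0.4, -1.2]
opening: 0.011
```

Call:
jog_arm(deltas=[0,0,0.25,0,0,0,0,0,0.5,0,0,0,0,0,0.75,0,0,0,0,0,1,0,0,0])

```text
time: 13.18
tool_pos: [0.5458, -0.2307, 0.2318]
tool_rot: [-3.141, 0.001, 0.302]
contact_force: [0.7, 0.1, -1.6]
opening: 0.0115
```

Call:
jog_arm(deltas=[0,0,0.25,0,0,0,0,0,0.5,0,0,0,0,0,0.65,0,0,0])

```text
time: 13.43
tool_pos: [0.5464, -0.231, 0.2988]
tool_rot: [3.139, -0.002, 0.302]
contact_force: [-0.1, -0.4, -0.8]
opening: 0.0115
```

Call:
jog_arm(deltas=[-0.04,0.25,0,0,0,0,-0.09,0.5,0,0,0,0,-0.13,0.75,0,0,0,0,-0.17,1,0,0,0,0])

```text
time: 13.77
tool_pos: [0.5285, -0.1299, 0.2957]
tool_rot: [-3.141, 0.0, 0.301]
contact_force: [0.6, -0.2, -0.6]
opening: 0.0115
```

Call:
jog_arm(deltas=[-0.04,0.25,0,0,0,0,-0.09,0.5,0,0,0,0,-0.13,0.75,0,0,0,0,-0.17,1,0,0,0,0])

```text
time: 14.1
tool_pos: [0.5115, -0.0296, 0.2958]
tool_rot: [-3.142, 0.0, 0.302]
contact_force: [0.8, 0.1, -2.3]
opening: 0.0114
```

Call:
jog_arm(deltas=[-0.04,0.25,0,0,0,0,-0.09,0.5,0,0,0,0,-0.13,0.75,0,0,0,0,-0.17,1,0,0,0,0])

```text
time: 14.43
tool_pos: [0.4945, 0.0703, 0.2958]
tool_rot: [3.141, 0.0, 0.302]
contact_force: [1.2, 0.6, -2.0]
opening: 0.0114
```

Call:
jog_arm(deltas=[-0.04,0.25,0,0,0,0,-0.09,0.5,0,0,0,0,-0.13,0.75,0,0,0,0,-0.17,1,0,0,0,0])

```text
time: 14.77
tool_pos: [0.4775, 0.1703, 0.2958]
tool_rot: [3.141, 0.0, 0.302]
contact_force: [0.2, 0.7, -1.0]
opening: 0.0115
```

Call:
jog_arm(deltas=[-0.04,0.25,0,0,0,0,-0.09,0.5,0,0,0,0,-0.13,0.75,0,0,0,0,-0.17,1,0,0,0,0])

```text
time: 15.1
tool_pos: [0.4605, 0.2703, 0.2958]
tool_rot: [3.141, 0.0, 0.302]
contact_force: [0.4, -1.1, -2.0]
opening: 0.011
```

Call:
jog_arm(deltas=[-0.015,0.1,0,0,0,0,-0.03,0.185,0,0,0,0,-0.03,0.185,0,0,0,0,-0.03,0.185,0,0,0,0,-0.03,0.185,0,0,0,0])

```text
time: 15.52
tool_pos: [0.4584, 0.2867, 0.2957]
tool_rot: [3.141, 0.0, 0.301]
contact_force: [-0.7, 0.1, -2.3]
opening: 0.0113
```

Call:
jog_arm(deltas=[0,0,-0.15,0,0,0,0,0,-0.4,0,0,0,0,0,-0.65,0,0,0,0,0,-0.8,0,0,0,0,0,-0.9,0,0,0])

```text
time: 15.93
tool_pos: [0.4577, 0.2862, 0.2039]
tool_rot: [3.141, 0.003, 0.3]
contact_force: [-0.2, 0.2, -1.0]
opening: 0.0113
```

Call:
jog_arm(deltas=[0,0,-0.2,0,0,0,0,0,-0.4,0,0,0,0,0,-0.6,0,0,0,0,0,-0.75,0,0,0,0,0,-0.83,0,0,0])

```text
time: 16.35
tool_pos: [0.4579, 0.2867, 0.1214]
tool_rot: [3.141, 0.002, 0.301]
contact_force: [-0.2, 0.3, -1.9]
opening: 0.0112
```

Call:
jog_arm(deltas=[0,0,-0.02,0,0,0,0,0,-0.04,0,0,0,0,0,-0.05,0,0,0,0,0,-0.06,0,0,0,0,0,-0.06,0,0,0])

```text
time: 16.77
tool_pos: [0.4584, 0.2879, 0.1174]
tool_rot: [-3.142, -0.001, 0.302]
contact_force: [0.6, 0.5, -1.8]
opening: 0.0119
```

Call:
jog_arm(deltas=[0,0,-0.005,0,0,0,0,0,-0.01,0,0,0,0,0,-0.015,0,0,0,0,0,-0.015,0,0,0])

```text
time: 17.1
tool_pos: [0.459, 0.2881, 0.1171]
tool_rot: [-3.141, -0.003, 0.302]
contact_force: [-0.5, -1.0, 9.6]
opening: 0.0114
```

Call:
jog_arm(deltas=[0,0,0.01,0,0,0,0,0,0.01,0,0,0])

```text
time: 17.27
tool_pos: [0.4586, 0.288, 0.1171]
tool_rot: [-3.141, -0.002, 0.302]
contact_force: [0.1, -0.1, 5.3]
opening: 0.0113
```

Call:
jog_arm(deltas=[0,0,0,0,0,0,0,0,0,0,0,0,0,0,0,0,0,0,0,0,0,0,0,0], claw=0.22)

```text
time: 17.6
tool_pos: [0.4579, 0.2876, 0.1159]
tool_rot: [3.141, 0.001, 0.302]
contact_force: [-0.3, -0.3, 0.2]
opening: 0.0202
```

Call:
jog_arm(deltas=[0,0,0.1,0,0,0,0,0,0.35,0,0,0,0,0,0.65,0,0,0,0,0,0.935,0,0,0])

```text
time: 17.93
tool_pos: [0.4578, 0.2876, 0.2113]
tool_rot: [3.141, 0.001, 0.302]
contact_force: [0.8, 1.0, -0.3]
opening: 0.0202
```

Call:
jog_arm(deltas=[0,0,0.25,0,0,0,0,0,0.5,0,0,0,0,0,0.75,0,0,0,0,0,0.9,0,0,0], claw=0.4)

```text
time: 18.27
tool_pos: [0.4585, 0.2879, 0.3035]
tool_rot: [-3.141, -0.004, 0.302]
contact_force: [0.8, 1.3, 0.2]
opening: 0.0364
```

Call:
jog_arm(deltas=[0.04,-0.33,0,0,0,0,0.08,-0.67,0,0,0,0,0.12,-1,0,0,0,0])

```text
time: 18.52
tool_pos: [0.4698, 0.1869, 0.3007]
tool_rot: [3.141, -0.001, 0.304]
contact_force: [0.3, -0.0, -0.3]
opening: 0.0368
```

Call:
jog_arm(deltas=[0.04,-0.33,0,0,0,0,0.08,-0.67,0,0,0,0,0.12,-1,0,0,0,0])

```text
time: 18.77
tool_pos: [0.4818, 0.0861, 0.3006]
tool_rot: [3.141, -0.001, 0.302]
contact_force: [0.3, 0.9, -0.7]
opening: 0.0367
```

```bash
python3 chk.py top5
```

```text
18.77 [0.4818 0.0861 0.3006] 0.0366827853152454
[375.97 230.28  65.54  42.75  22.38] ref 375.96 230.31 65.54 42.7 22.38
```

Call:
jog_arm(deltas=[0.05,-0.33,0,0,0,0,0.1,-0.67,0,0,0,0,0.14,-1,0,0,0,0])

```text
time: 19.07
tool_pos: [0.496, -0.0135, 0.3005]
tool_rot: [3.141, -0.001, 0.302]
contact_force: [0.5, -0.3, -0.6]
opening: 0.0368
```

Call:
jog_arm(deltas=[0.05,-0.33,0,0,0,0,0.1,-0.67,0,0,0,0,0.14,-1,0,0,0,0,0.14,-1,0,0,0,0])

```text
time: 19.4
tool_pos: [0.5104, -0.1173, 0.2999]
tool_rot: [3.139, 0.0, 0.297]
contact_force: [-0.4, -0.6, -0.5]
opening: 0.037
```

Call:
jog_arm(deltas=[0,-0.2,-0.1,0,0,0,0,-0.36,-0.3,0,0,0,0,-0.36,-0.6,0,0,0,0,-0.36,-0.9,0,0,0,0,-0.36,-0.9,0,0,0])

```text
time: 19.82
tool_pos: [0.5072, -0.1467, 0.2049]
tool_rot: [-3.135, 0.008, 0.301]
contact_force: [-1.4, 1.2, -1.4]
opening: 0.0364
```

Call:
jog_arm(deltas=[0,0,-0.25,0,0,0,0,0,-0.5,0,0,0,0,0,-0.75,0,0,0,0,0,-0.89,0,0,0,0,0,-0.89,0,0,0])

```text
time: 20.23
tool_pos: [0.5092, -0.1472, 0.1196]
tool_rot: [-3.139, 0.003, 0.302]
contact_force: [0.1, 0.0, 0.4]
opening: 0.037
```

Call:
jog_arm(deltas=[0,0,0,0,0,0,0,0,0,0,0,0,0,0,0,0,0,0,0,0,0,0,0,0,0,0,0,0,0,0], claw=0)

```text
time: 20.65
tool_pos: [0.5106, -0.1483, 0.122]
tool_rot: [3.14, -0.002, 0.302]
contact_force: [-0.7, 1.4, 5.6]
opening: 0.0113
```

Call:
jog_arm(deltas=[0,0,0.05,0,0,0,0,0,0.1,0,0,0,0,0,0.1,0,0,0])

```text
time: 20.9
tool_pos: [0.5105, -0.1485, 0.1319]
tool_rot: [3.14, -0.001, 0.302]
contact_force: [0.6, 0.4, -2.5]
opening: 0.0114
```

Call:
jog_arm(deltas=[0,0,0.25,0,0,0,0,0,0.5,0,0,0,0,0,0.75,0,0,0,0,0,1,0,0,0])

```text
time: 21.23
tool_pos: [0.5097, -0.1483, 0.2318]
tool_rot: [-3.141, 0.001, 0.302]
contact_force: [0.5, -0.1, -2.3]
opening: 0.0114
```

Call:
jog_arm(deltas=[0,0,0.25,0,0,0,0,0,0.5,0,0,0,0,0,0.65,0,0,0])

```text
time: 21.48
tool_pos: [0.5105, -0.1485, 0.2986]
tool_rot: [3.139, -0.002, 0.302]
contact_force: [-0.3, 0.2, -2.0]
opening: 0.0111
```

Call:
jog_arm(deltas=[-0.04,0.25,0,0,0,0,-0.08,0.5,0,0,0,0,-0.11,0.75,0,0,0,0,-0.15,1,0,0,0,0])

```text
time: 21.82
tool_pos: [0.4946, -0.0474, 0.2957]
tool_rot: [3.142, 0.0, 0.301]
contact_force: [1.1, -0.5, -1.6]
opening: 0.0115
```

Call:
jog_arm(deltas=[-0.04,0.25,0,0,0,0,-0.08,0.5,0,0,0,0,-0.11,0.75,0,0,0,0,-0.15,1,0,0,0,0])

```text
time: 22.15
tool_pos: [0.4796, 0.0528, 0.2957]
tool_rot: [3.141, 0.0, 0.302]
contact_force: [0.6, -0.3, -1.8]
opening: 0.0115
```

Call:
jog_arm(deltas=[-0.04,0.25,0,0,0,0,-0.08,0.5,0,0,0,0,-0.11,0.75,0,0,0,0,-0.15,1,0,0,0,0])

```text
time: 22.48
tool_pos: [0.4646, 0.1528, 0.2957]
tool_rot: [3.141, 0.0, 0.302]
contact_force: [0.9, 0.1, -1.5]
opening: 0.0117
```

Call:
jog_arm(deltas=[-0.04,0.25,0,0,0,0,-0.08,0.5,0,0,0,0,-0.11,0.75,0,0,0,0,-0.15,0.995,0,0,0,0,-0.15,0.995,0,0,0,0])

```text
time: 22.9
tool_pos: [0.449, 0.2546, 0.2955]
tool_rot: [-3.14, 0.0, 0.305]
contact_force: [0.4, 0.1, -2.1]
opening: 0.0113
```

Call:
jog_arm(deltas=[0,0,0,0,0,0,0,0,-0.2,0,0,0,0,0,-0.45,0,0,0,0,0,-0.7,0,0,0,0,0,-0.9,0,0,0])

```text
time: 23.32
tool_pos: [0.4497, 0.2498, 0.2041]
tool_rot: [3.141, 0.001, 0.301]
contact_force: [-0.4, 0.9, -2.9]
opening: 0.0111
```

Call:
jog_arm(deltas=[0,0,-0.2,0,0,0,0,0,-0.4,0,0,0,0,0,-0.6,0,0,0,0,0,-0.75,0,0,0,0,0,-0.83,0,0,0])

```text
time: 23.73
tool_pos: [0.4494, 0.2497, 0.1209]
tool_rot: [3.141, 0.003, 0.301]
contact_force: [0.1, -0.1, -0.8]
opening: 0.0113
```

Call:
jog_arm(deltas=[0,0,-0.02,0,0,0,0,0,-0.04,0,0,0,0,0,-0.05,0,0,0,0,0,-0.06,0,0,0,0,0,-0.06,0,0,0])

```text
time: 24.15
tool_pos: [0.4505, 0.2513, 0.1174]
tool_rot: [3.142, -0.001, 0.302]
contact_force: [-0.3, 0.4, -1.2]
opening: 0.0113
```

Call:
jog_arm(deltas=[0,0,-0.005,0,0,0,0,0,-0.01,0,0,0,0,0,-0.015,0,0,0,0,0,-0.015,0,0,0])

```text
time: 24.48
tool_pos: [0.4511, 0.2516, 0.117]
tool_rot: [3.142, -0.003, 0.302]
contact_force: [-1.0, -0.6, 7.8]
opening: 0.0113
```

Call:
jog_arm(deltas=[0,0,0.01,0,0,0,0,0,0.01,0,0,0])

```text
time: 24.65
tool_pos: [0.4506, 0.2515, 0.1171]
tool_rot: [3.142, -0.002, 0.302]
contact_force: [0.5, -0.0, 3.4]
opening: 0.0115
```

Call:
jog_arm(deltas=[0,0,0,0,0,0,0,0,0,0,0,0,0,0,0,0,0,0,0,0,0,0,0,0], claw=0.22)

```text
time: 24.98
tool_pos: [0.4499, 0.2512, 0.116]
tool_rot: [3.141, 0.001, 0.302]
contact_force: [-0.4, -0.2, 0.4]
opening: 0.0204
```

Call:
jog_arm(deltas=[0,0,0.1,0,0,0,0,0,0.35,0,0,0,0,0,0.65,0,0,0,0,0,0.935,0,0,0])

```text
time: 25.32
tool_pos: [0.4498, 0.2511, 0.2113]
tool_rot: [3.141, 0.001, 0.302]
contact_force: [1.0, -0.1, -0.1]
opening: 0.0204
```

Call:
jog_arm(deltas=[0,0,0.25,0,0,0,0,0,0.5,0,0,0,0,0,0.75,0,0,0,0,0,0.9,0,0,0], claw=0.4)

```text
time: 25.65
tool_pos: [0.4504, 0.2514, 0.3034]
tool_rot: [-3.141, -0.004, 0.302]
contact_force: [0.1, -0.3, 0.2]
opening: 0.0361
```

Call:
jog_arm(deltas=[0.03,-0.33,0,0,0,0,0.05,-0.67,0,0,0,0,0.08,-1,0,0,0,0])

```text
time: 25.9
tool_pos: [0.4577, 0.1504, 0.3007]
tool_rot: [3.141, -0.001, 0.304]
contact_force: [1.0, 0.1, -1.0]
opening: 0.0369
```

Call:
jog_arm(deltas=[0.03,-0.33,0,0,0,0,0.05,-0.67,0,0,0,0,0.08,-1,0,0,0,0])

```text
time: 26.15
tool_pos: [0.4656, 0.0497, 0.3006]
tool_rot: [3.141, -0.001, 0.302]
contact_force: [0.5, 0.4, -0.0]
opening: 0.0373
```

```bash
python3 chk.py top6; python3 -c "
from h import *
crop('top6',180,140,340,260,5)"
```

```text
26.15 [0.4656 0.0497 0.3006] 0.03733098250747601
[375.96 230.31  65.54  42.7   22.38] ref 375.96 230.31 65.54 42.7 22.38
```

View pics/top6_c180_140.png

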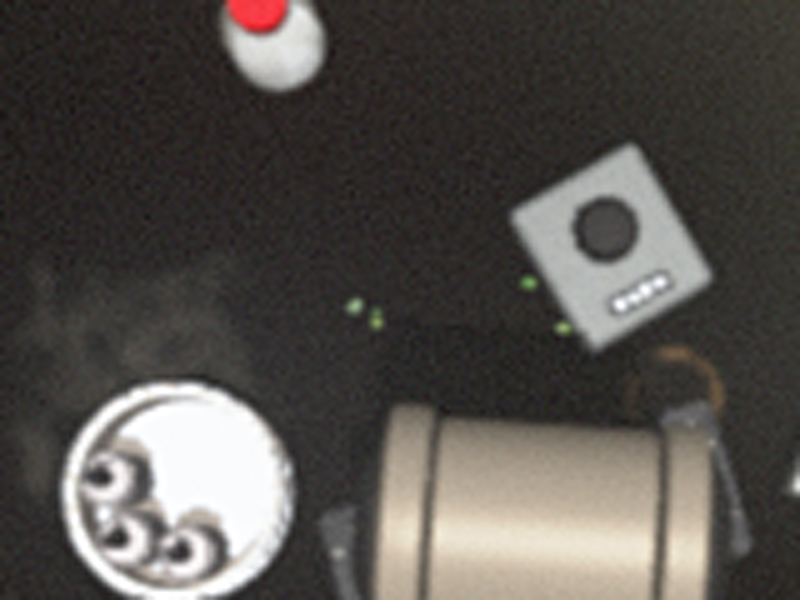

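Three cylinders stand upright in the pot at crop (105,478), (123,540) and (183,552). The pot, counter and bottle are in place, and the block has not moved.

Call:
jog_arm(deltas=[0.03,-0.33,0,0,0,0,0.07,-0.67,0,0,0,0,0.1,-1,0,0,0,0])

```text
time: 26.45
tool_pos: [0.476, -0.0499, 0.3005]
tool_rot: [3.141, -0.001, 0.302]
contact_force: [1.4, 0.9, 0.0]
opening: 0.0364
```

Call:
jog_arm(deltas=[0.035,-0.33,0,0,0,0,0.07,-0.67,0,0,0,0,0.105,-1,0,0,0,0])

```text
time: 26.7
tool_pos: [0.4864, -0.1503, 0.3005]
tool_rot: [3.141, -0.0, 0.302]
contact_force: [0.2, -0.5, 0.1]
opening: 0.0368
```

Call:
jog_arm(deltas=[0,-0.33,0,0,0,0,0,-0.585,-0.1,0,0,0,0,-0.585,-0.3,0,0,0,0,-0.585,-0.6,0,0,0,0,-0.585,-0.9,0,0,0])

```text
time: 27.12
tool_pos: [0.4868, -0.208, 0.2098]
tool_rot: [3.14, -0.002, 0.3]
contact_force: [-0.4, -0.3, 0.0]
opening: 0.0364
```

Call:
jog_arm(deltas=[0,0,0,0,0,0,0,0,-0.3,0,0,0,0,0,-0.6,0,0,0,0,0,-0.89,0,0,0,0,0,-0.89,0,0,0])

```text
time: 27.53
tool_pos: [0.485, -0.2061, 0.118]
tool_rot: [-3.137, 0.005, 0.302]
contact_force: [-0.9, 0.1, -0.4]
opening: 0.0368
```

Call:
jog_arm(deltas=[0,0,0,0,0,0,0,0,0,0,0,0,0,0,0,0,0,0,0,0,0,0,0,0,0,0,0,0,0,0], claw=0)

```text
time: 27.95
tool_pos: [0.4893, -0.2109, 0.1236]
tool_rot: [3.131, -0.005, 0.303]
contact_force: [2.0, -10.1, 0.7]
opening: 0.0108
```

Call:
jog_arm(deltas=[0,0,0.05,0,0,0,0,0,0.1,0,0,0,0,0,0.1,0,0,0])

```text
time: 28.2
tool_pos: [0.488, -0.2092, 0.1325]
tool_rot: [3.136, -0.003, 0.302]
contact_force: [2.2, -5.6, -3.3]
opening: 0.0106
```

The side force of 10 N shows the stem sits about 3 mm toward −y of where I expected. I yield in that direction and look.

Call:
jog_arm(deltas=[0.005,-0.01,0,0,0,0,0.01,-0.02,0,0,0,0,0.01,-0.02,0,0,0,0])

```text
time: 28.45
tool_pos: [0.4885, -0.2102, 0.132]
tool_rot: [3.139, -0.002, 0.302]
contact_force: [1.9, -3.4, 0.9]
opening: 0.0104
```

Run:
```python
from m import *
s=robot.observe(); print(s['time'],s['tool_pos'].round(4),s['contact_force'].round(1)); snap('wrist','w6')
im=cv2.imread('pics/w6.png'); cv2.imwrite('pics/w6b.png',cv2.resize(im[:330],None,fx=1.4,fy=1.4,interpolation=cv2.INTER_CUBIC))
# expected corners and sleeves if unmoved
p=[.515,-.2193,-.3812];c,sn=np.cos(p[2]),np.sin(p[2])
for l in((.062,.095),(.062,-.095),(-.062,-.095),(-.062,.095),(.032,-.064),(-.032,-.064)):
    z=.07 if abs(l[1])>.09 else .145
    print(l,proj('w6',[p[0]+c*l[0]-sn*l[1],p[1]+sn*l[0]+c*l[1],z])*1.4)
```

```text
28.45 [ 0.4885 -0.2102  0.132 ] [ 1.9 -3.4  0.9]
(0.062, 0.095) [337.89000218 -11.46487461]
(0.062, -0.095) [680.09413462 295.50216973]
(-0.062, -0.095) [489.7674832  481.85139621]
(-0.062, 0.095) [160.22388366 242.81455043]
(0.032, -0.064) [677.56997794 382.26461575]
(-0.032, -0.064) [528.5794113  521.00484838]
```

View pics/w6b.png

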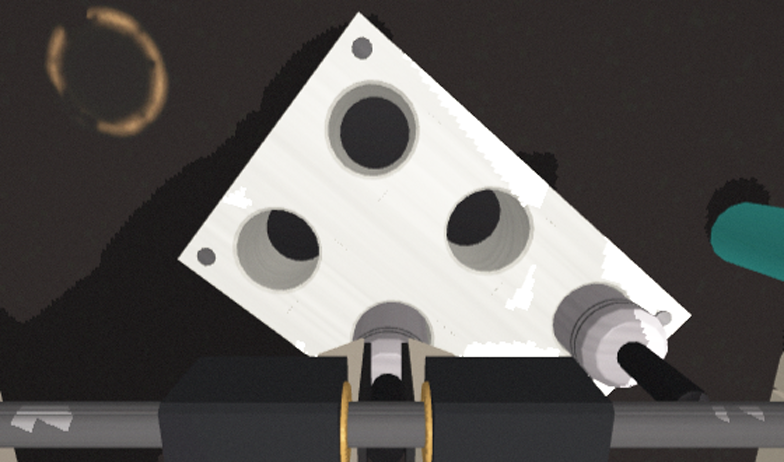

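The block has moved. Its corners are now at (358,12), (691,315) and (178,259) in the view, against predictions of (338,-11), (680,295) and (160,243).

```bash
cat >> m.py <<'E'
def T(p,l):
    a=p[2];return p[:2]+np.atleast_2d(l)@np.array([[np.cos(a),np.sin(a)],[-np.sin(a),np.cos(a)]])
def bfit(l,m):
    r=least_squares(lambda p:(T(p,np.array(l))-m).ravel(),[.515,-.22,-.38]);return r.x,(r.fun*1e3).round(1)
E
python3 - <<'E'
from m import *
P=lambda u,v,z=.07:ray('w6',(u+.5)/1.4-.5,(v+.5)/1.4-.5,z)[:2]
pts=[P(358,12),P(691,315),P(178,259),P(373,128),P(489,230),P(278,249)]
L=[(.062,.095),(.062,-.095),(-.062,.095),(.032,.064),(.032,0),(-.032,.064)]
print(np.array(pts).round(4).tolist()); x,f=bfit(L,np.array(pts)); print(x,f)
print('E',T(x,(-.032,0)),'C',T(x,(.032,-.064)),'F',T(x,(-.032,-.064)))
# C stem top
print('C seen',P(690,399,.145))
E
```

```text
[[0.6026, -0.1635], [0.5305, -0.3392], [0.4881, -0.1165], [0.5644, -0.181], [0.5396, -0.2398], [0.5051, -0.1565]]
[ 0.50972968 -0.2277963  -0.39101762] [ 0.6 -0.1  0.4 -0.1  0.5  0.2 -0.7  0.1 -0.3 -0.2 -0.6  0.1]
E [[ 0.48014499 -0.21560015]] C [[ 0.51492209 -0.29916183]] F [[ 0.45575271 -0.27476954]]
C seen [ 0.51701437 -0.29660677]
```

The stem is gripped right at the pad edge because the block was knocked about 1 cm. I put this cylinder back down in its sleeve, release it, back off and re-measure.

Call:
jog_arm(deltas=[0.004,-0.01,0,0,0,0,0.004,-0.01,-0.03,0,0,0,0.004,-0.01,-0.06,0,0,0,0.004,-0.01,-0.09,0,0,0,0.004,-0.01,-0.09,0,0,0])

```text
time: 28.92
tool_pos: [0.4891, -0.2109, 0.123]
tool_rot: [3.139, -0.002, 0.302]
contact_force: [0.1, -2.1, 12.0]
opening: 0.0101
```

Call:
jog_arm(deltas=[0,0,-0.005,0,0,0,0,0,-0.01,0,0,0,0,0,-0.01,0,0,0])

```text
time: 29.17
tool_pos: [0.4894, -0.2111, 0.123]
tool_rot: [3.138, -0.003, 0.302]
contact_force: [-0.4, -1.9, 17.6]
opening: 0.01
```

Call:
jog_arm(deltas=[0,0,0.01,0,0,0,0,0,0.015,0,0,0])

```text
time: 29.33
tool_pos: [0.4887, -0.2106, 0.1232]
tool_rot: [3.14, -0.002, 0.302]
contact_force: [2.5, -4.1, 4.7]
opening: 0.0103
```

Call:
jog_arm(deltas=[0,0,0,0,0,0,0,0,0,0,0,0,0,0,0,0,0,0,0,0,0,0,0,0], claw=0.35)

```text
time: 29.67
tool_pos: [0.4871, -0.2094, 0.1214]
tool_rot: [-3.139, 0.002, 0.302]
contact_force: [0.1, 0.6, -0.1]
opening: 0.0307
```

Call:
jog_arm(deltas=[0,0,0.1,0,0,0,0,0,0.35,0,0,0,0,0,0.65,0,0,0,0,0,0.9,0,0,0])

```text
time: 30.0
tool_pos: [0.4878, -0.21, 0.2141]
tool_rot: [-3.141, 0.0, 0.302]
contact_force: [0.7, 0.0, -0.2]
opening: 0.0318
```

Call:
jog_arm(deltas=[0,0,0.25,0,0,0,0,0,0.5,0,0,0,0,0,0.75,0,0,0,0,0,0.875,0,0,0])

```text
time: 30.33
tool_pos: [0.4884, -0.2104, 0.3036]
tool_rot: [3.138, -0.003, 0.302]
contact_force: [0.2, -0.1, -0.1]
opening: 0.0323
```

Call:
jog_arm(deltas=[0,0.33,0,0,0,0,0,0.67,0,0,0,0,0,1,0,0,0,0])

```text
time: 30.58
tool_pos: [0.4874, -0.1092, 0.3003]
tool_rot: [-3.141, -0.0, 0.3]
contact_force: [0.9, 0.8, -0.8]
opening: 0.0318
```

Call:
jog_arm(deltas=[0,0.33,0,0,0,0,0,0.67,0,0,0,0,0,1,0,0,0,0])

```text
time: 30.83
tool_pos: [0.4873, -0.0085, 0.3003]
tool_rot: [-3.141, 0.0, 0.302]
contact_force: [0.2, 1.1, 1.0]
opening: 0.0322
```

Call:
jog_arm(deltas=[0,0.33,0,0,0,0,0,0.6,0,0,0,0,0,0.6,0,0,0,0])

```text
time: 31.08
tool_pos: [0.4871, 0.054, 0.3003]
tool_rot: [-3.14, -0.0, 0.306]
contact_force: [-0.1, 0.7, 0.2]
opening: 0.0322
```

```bash
python3 chk.py top7
cat > bp.py <<'E'
import sys
from m import *
# block pose from top picture: shift/turn of the mask's rectangle relative to top0, whose pose is known
n=sys.argv[1]; a,b=blockmask('top5'),blockmask(n)
d=ray(n,b[0],b[1],.07)[:2]-ray('top0',a[0],a[1],.07)[:2]; th=(b[4]-a[4]+45)%90-45
# image rotation sense: top image u~-y, v~-x -> proper rotation seen from above: clockwise in image = clockwise in world
x=np.array([.5155,-.219,-.380])+[d[0],d[1],-np.radians(th)]
print('block',x.round(4))
for k,l in zip('ABCDEF',[(.032,.064),(.032,0),(.032,-.064),(-.032,.064),(-.032,0),(-.032,-.064)]): print(k,T(x,l).round(4))
E
python3 bp.py top7
```

```text
31.08 [0.4871 0.054  0.3003] 0.032167375390165
[378.88 232.28  65.74  42.68  22.93] ref 375.96 230.31 65.54 42.7 22.38
block [ 0.5096 -0.2277 -0.3896]
A [[ 0.5636 -0.1806]]
B [[ 0.5392 -0.2398]]
C [[ 0.5149 -0.299 ]]
D [[ 0.5044 -0.1563]]
E [[ 0.48   -0.2155]]
F [[ 0.4557 -0.2747]]
```

The top view agrees with the wrist fit to within 0.3 mm, so E is at (0.480, −0.2155). I retry that pick.

Call:
jog_arm(deltas=[-0.01,-0.33,0,0,0,0,-0.02,-0.67,0,0,0,0,-0.037,-1,0,0,0,0], claw=0.42)

```text
time: 31.38
tool_pos: [0.4838, -0.052, 0.3]
tool_rot: [3.141, 0.0, 0.303]
contact_force: [-0.2, -0.1, -0.4]
opening: 0.0384
```

Call:
jog_arm(deltas=[-0.01,-0.33,0,0,0,0,-0.02,-0.67,0,0,0,0,-0.037,-1,0,0,0,0])

```text
time: 31.63
tool_pos: [0.4797, -0.153, 0.3001]
tool_rot: [3.141, 0.0, 0.301]
contact_force: [0.6, 0.0, 0.1]
opening: 0.0386
```

Call:
jog_arm(deltas=[0,-0.33,0,0,0,0,0,-0.655,-0.1,0,0,0,0,-0.655,-0.3,0,0,0,0,-0.655,-0.6,0,0,0,0,-0.655,-0.9,0,0,0])

```text
time: 32.05
tool_pos: [0.4799, -0.2179, 0.2094]
tool_rot: [3.14, -0.001, 0.299]
contact_force: [-0.1, 0.6, -1.1]
opening: 0.0386
```

Run:
```python
from m import *
s=robot.observe(); print(s['time'],s['tool_pos'].round(4),s['contact_force'].round(1)); snap('wrist','w7')
# dark stem vs shoulder: block corner test against expected pose
im=cv2.imread('pics/w7.png').min(2); x=np.array([.5096,-.2277,-.3896])
for l in((.062,.095),(.062,-.095)):
    best=None
    for dx in np.arange(-.012,.0121,.001):
        pass
m=(im>120).astype(np.uint8)
cs,_=cv2.findContours(m[:250],cv2.RETR_EXTERNAL,cv2.CHAIN_APPROX_NONE)
for c in cs:
    if cv2.contourArea(c)>3000: 
        c=c[:,0]; print('area',len(c),'top',c[c[:,1].argmin()],'left',c[c[:,0].argmin()],'right',c[c[:,0].argmax()])
for l in((.062,.095),(.062,-.095),(-.062,.095)): print(proj('w7',[*T(x,l)[0],.07]).round(1))
```

```text
32.05 [ 0.4799 -0.2179  0.2094] [-0.1  0.6 -1.1]
area 717 top [254  19] left [158 150] right [434 181]
[253.9  18.3]
[434.6 180.5]
[157.8 150.2]
```

The block corners seen at hover match the prediction within 1 px, so I descend.

Call:
jog_arm(deltas=[0,0,0,0,0,0,0,0,-0.3,0,0,0,0,0,-0.6,0,0,0,0,0,-0.88,0,0,0,0,0,-0.88,0,0,0])

```text
time: 32.52
tool_pos: [0.4788, -0.2152, 0.1193]
tool_rot: [-3.137, 0.004, 0.302]
contact_force: [-1.0, 0.6, -0.1]
opening: 0.0381
```

Call:
jog_arm(deltas=[0,0,0,0,0,0,0,0,0,0,0,0])

```text
time: 32.68
tool_pos: [0.482, -0.2169, 0.1244]
tool_rot: [3.138, -0.003, 0.302]
contact_force: [-0.8, 0.5, 0.8]
opening: 0.0385
```

Call:
jog_arm(deltas=[0,0,0,0,0,0,0,0,0,0,0,0,0,0,0,0,0,0,0,0,0,0,0,0,0,0,0,0,0,0], claw=0)

```text
time: 33.1
tool_pos: [0.4808, -0.2159, 0.1223]
tool_rot: [3.141, -0.001, 0.302]
contact_force: [-0.1, -0.5, 2.4]
opening: 0.0113
```

Call:
jog_arm(deltas=[0,0,0.05,0,0,0,0,0,0.09,0,0,0,0,0,0.09,0,0,0])

```text
time: 33.35
tool_pos: [0.4809, -0.216, 0.1316]
tool_rot: [3.141, -0.001, 0.302]
contact_force: [0.4, 0.8, -0.9]
opening: 0.0115
```

Call:
jog_arm(deltas=[0,0,0.25,0,0,0,0,0,0.5,0,0,0,0,0,0.75,0,0,0,0,0,1,0,0,0])

```text
time: 33.68
tool_pos: [0.4803, -0.2156, 0.2318]
tool_rot: [-3.141, 0.0, 0.302]
contact_force: [0.7, -0.5, -1.4]
opening: 0.0113
```

Call:
jog_arm(deltas=[0,0,0.25,0,0,0,0,0,0.5,0,0,0,0,0,0.65,0,0,0])

```text
time: 33.93
tool_pos: [0.481, -0.216, 0.2986]
tool_rot: [3.139, -0.002, 0.302]
contact_force: [0.3, 0.3, -2.2]
opening: 0.0112
```

Call:
jog_arm(deltas=[0,0.25,0,0,0,0,0,0.5,0,0,0,0,0,0.75,0,0,0,0,0,1,0,0,0,0])

```text
time: 34.27
tool_pos: [0.4802, -0.1148, 0.2957]
tool_rot: [-3.141, 0.0, 0.301]
contact_force: [0.6, 0.2, -2.3]
opening: 0.0111
```

Call:
jog_arm(deltas=[0,0.25,0,0,0,0,0,0.5,0,0,0,0,0,0.75,0,0,0,0,0,1,0,0,0,0])

```text
time: 34.6
tool_pos: [0.4802, -0.0146, 0.2957]
tool_rot: [-3.141, 0.0, 0.302]
contact_force: [0.3, 0.2, -0.7]
opening: 0.0111
```

Call:
jog_arm(deltas=[0,0.25,0,0,0,0,0,0.5,0,0,0,0,0,0.75,0,0,0,0,0,1,0,0,0,0])

```text
time: 34.93
tool_pos: [0.4802, 0.0855, 0.2957]
tool_rot: [3.142, 0.0, 0.302]
contact_force: [0.9, -0.3, -0.9]
opening: 0.0114
```

Call:
jog_arm(deltas=[0,0.25,0,0,0,0,0,0.5,0,0,0,0,0,0.75,0,0,0,0,0,1,0,0,0,0])

```text
time: 35.27
tool_pos: [0.4802, 0.1855, 0.2957]
tool_rot: [3.142, 0.0, 0.302]
contact_force: [-0.2, -0.5, -1.2]
opening: 0.0114
```

Call:
jog_arm(deltas=[-0.01,0.2,0,0,0,0,-0.025,0.415,0,0,0,0,-0.025,0.415,0,0,0,0,-0.025,0.415,0,0,0,0,-0.025,0.415,0,0,0,0])

```text
time: 35.68
tool_pos: [0.4779, 0.2253, 0.2956]
tool_rot: [3.141, 0.001, 0.302]
contact_force: [0.2, -0.7, -1.9]
opening: 0.0113
```

Call:
jog_arm(deltas=[0,0,0,0,0,0,0,0,-0.2,0,0,0,0,0,-0.45,0,0,0,0,0,-0.7,0,0,0,0,0,-0.9,0,0,0])

```text
time: 36.1
tool_pos: [0.4778, 0.2245, 0.2043]
tool_rot: [3.141, 0.001, 0.3]
contact_force: [0.2, -0.3, -2.2]
opening: 0.0113
```

Call:
jog_arm(deltas=[0,0,-0.2,0,0,0,0,0,-0.4,0,0,0,0,0,-0.6,0,0,0,0,0,-0.75,0,0,0,0,0,-0.83,0,0,0])

```text
time: 36.52
tool_pos: [0.4774, 0.2245, 0.121]
tool_rot: [3.141, 0.003, 0.3]
contact_force: [-0.2, -0.6, -1.1]
opening: 0.0109
```

Call:
jog_arm(deltas=[0,0,-0.02,0,0,0,0,0,-0.04,0,0,0,0,0,-0.05,0,0,0,0,0,-0.06,0,0,0,0,0,-0.06,0,0,0])

```text
time: 36.93
tool_pos: [0.4785, 0.2258, 0.1174]
tool_rot: [3.141, -0.001, 0.302]
contact_force: [-1.2, 0.5, -1.6]
opening: 0.0118
```

Call:
jog_arm(deltas=[0,0,-0.005,0,0,0,0,0,-0.01,0,0,0,0,0,-0.015,0,0,0,0,0,-0.015,0,0,0])

```text
time: 37.27
tool_pos: [0.479, 0.226, 0.1173]
tool_rot: [3.141, -0.003, 0.302]
contact_force: [-2.3, -1.2, 10.0]
opening: 0.0115
```

Call:
jog_arm(deltas=[0,0,0.01,0,0,0,0,0,0.01,0,0,0])

```text
time: 37.43
tool_pos: [0.4787, 0.226, 0.1173]
tool_rot: [3.141, -0.002, 0.302]
contact_force: [0.3, 0.8, 6.9]
opening: 0.0109
```

Call:
jog_arm(deltas=[0,0,0,0,0,0,0,0,0,0,0,0,0,0,0,0,0,0,0,0,0,0,0,0], claw=0.22)

```text
time: 37.77
tool_pos: [0.4779, 0.2257, 0.1159]
tool_rot: [3.142, 0.001, 0.302]
contact_force: [-0.2, -0.2, -0.4]
opening: 0.0199
```

Call:
jog_arm(deltas=[0,0,0.1,0,0,0,0,0,0.35,0,0,0,0,0,0.65,0,0,0,0,0,0.935,0,0,0])

```text
time: 38.1
tool_pos: [0.4778, 0.2256, 0.2113]
tool_rot: [3.142, 0.001, 0.302]
contact_force: [1.0, -0.2, 0.7]
opening: 0.0202
```

Call:
jog_arm(deltas=[0,0,0.25,0,0,0,0,0,0.5,0,0,0,0,0,0.75,0,0,0,0,0,0.9,0,0,0], claw=0.42)

```text
time: 38.43
tool_pos: [0.4785, 0.2259, 0.3034]
tool_rot: [3.141, -0.004, 0.302]
contact_force: [0.4, 0.2, 0.5]
opening: 0.0375
```

Call:
jog_arm(deltas=[0.03,-0.33,0,0,0,0,0.05,-0.67,0,0,0,0,0.08,-1,0,0,0,0])

```text
time: 38.68
tool_pos: [0.4857, 0.1249, 0.3007]
tool_rot: [3.141, -0.001, 0.304]
contact_force: [0.6, -0.1, -0.8]
opening: 0.0386
```

Call:
jog_arm(deltas=[0.03,-0.33,0,0,0,0,0.08,-0.5,0,0,0,0])

```text
time: 38.85
tool_pos: [0.4937, 0.0728, 0.3006]
tool_rot: [3.14, -0.0, 0.3]
contact_force: [1.0, 0.9, -0.1]
opening: 0.0385
```

```bash
python3 chk.py top8; python3 bp.py top8
```

```text
38.85 [0.4937 0.0728 0.3006] 0.03852337015255507
[378.88 232.28  65.74  42.68  22.93] ref 375.96 230.31 65.54 42.7 22.38
block [ 0.5096 -0.2277 -0.3896]
A [[ 0.5636 -0.1806]]
B [[ 0.5392 -0.2398]]
C [[ 0.5149 -0.299 ]]
D [[ 0.5044 -0.1563]]
E [[ 0.48   -0.2155]]
F [[ 0.4557 -0.2747]]
```

Call:
jog_arm(deltas=[0.02,-0.33,0,0,0,0,0.05,-0.67,0,0,0,0,0.07,-1,0,0,0,0])

```text
time: 39.15
tool_pos: [0.501, -0.0251, 0.3004]
tool_rot: [3.141, -0.001, 0.303]
contact_force: [-0.4, 0.1, 0.6]
opening: 0.0383
```

Call:
jog_arm(deltas=[0.02,-0.33,0,0,0,0,0.05,-0.67,0,0,0,0,0.07,-1,0,0,0,0])

```text
time: 39.4
tool_pos: [0.508, -0.1255, 0.3004]
tool_rot: [3.141, -0.0, 0.302]
contact_force: [0.6, -0.2, 0.1]
opening: 0.0385
```

Call:
jog_arm(deltas=[0.02,-0.33,0,0,0,0,0.05,-0.67,0,0,0,0,0.07,-1,0,0,0,0])

```text
time: 39.65
tool_pos: [0.515, -0.2256, 0.3004]
tool_rot: [3.141, -0.0, 0.302]
contact_force: [0.7, 0.4, -0.7]
opening: 0.0385
```

Call:
jog_arm(deltas=[0,-0.33,0,0,0,0,0,-0.75,-0.1,0,0,0,0,-0.75,-0.3,0,0,0,0,-0.75,-0.6,0,0,0,0,-0.75,-0.9,0,0,0])

```text
time: 40.07
tool_pos: [0.5152, -0.3001, 0.2096]
tool_rot: [3.14, -0.001, 0.3]
contact_force: [0.6, 0.2, 0.4]
opening: 0.0386
```

```bash
cat > hov.py <<'E'
import sys
from m import *
n=sys.argv[1]; s=robot.observe(); print(s['time'],s['tool_pos'].round(4)); snap('wrist',n)
m=(cv2.imread('pics/'+n+'.png').min(2)>120).astype(np.uint8); x=np.array([.5096,-.2277,-.3896])
cs,_=cv2.findContours(m[:250],cv2.RETR_EXTERNAL,cv2.CHAIN_APPROX_NONE)
for c in cs:
    if cv2.contourArea(c)>3000: c=c[:,0]; print('top',c[c[:,1].argmin()],'left',c[c[:,0].argmin()],'right',c[c[:,0].argmax()])
for l in((.062,.095),(-.062,.095),(.062,-.095)): print(proj(n,[*T(x,l)[0],.07]).round(1))
E
python3 hov.py w8
```

```text
40.0667 [ 0.5152 -0.3001  0.2096]
top [493 127] left [462 156] right [530 158]
top [133  33] left [ 49 161] right [325 193]
[133.5  32.6]
[ 49.3 161.8]
[326.1 191.9]
```

Matches within 1 px. I descend and grip C.

Call:
jog_arm(deltas=[0,0,0,0,0,0,0,0,-0.3,0,0,0,0,0,-0.6,0,0,0,0,0,-0.88,0,0,0,0,0,-0.88,0,0,0])

```text
time: 40.53
tool_pos: [0.5138, -0.2978, 0.119]
tool_rot: [-3.136, 0.004, 0.302]
contact_force: [-0.6, 1.3, -0.4]
opening: 0.0385
```

Call:
jog_arm(deltas=[0,0,0,0,0,0,0,0,0,0,0,0])

```text
time: 40.7
tool_pos: [0.5166, -0.3001, 0.1248]
tool_rot: [3.138, -0.003, 0.302]
contact_force: [-0.8, -0.2, 0.5]
opening: 0.0385
```

Call:
jog_arm(deltas=[0,0,0,0,0,0,0,0,0,0,0,0,0,0,0,0,0,0,0,0,0,0,0,0,0,0,0,0,0,0], claw=0)

```text
time: 41.12
tool_pos: [0.5152, -0.2994, 0.1223]
tool_rot: [3.141, -0.0, 0.302]
contact_force: [-0.1, 1.3, 4.1]
opening: 0.0113
```

Call:
jog_arm(deltas=[0,0,0.05,0,0,0,0,0,0.09,0,0,0,0,0,0.09,0,0,0])

```text
time: 41.37
tool_pos: [0.5154, -0.2996, 0.1317]
tool_rot: [3.14, -0.001, 0.302]
contact_force: [0.6, -1.1, -1.0]
opening: 0.0117
```

Call:
jog_arm(deltas=[0,0,0.25,0,0,0,0,0,0.5,0,0,0,0,0,0.75,0,0,0,0,0,1,0,0,0])

```text
time: 41.7
tool_pos: [0.5149, -0.2991, 0.2317]
tool_rot: [-3.141, 0.0, 0.302]
contact_force: [-0.0, -1.2, -1.9]
opening: 0.0112
```

Call:
jog_arm(deltas=[0,0,0.25,0,0,0,0,0,0.5,0,0,0,0,0,0.65,0,0,0])

```text
time: 41.95
tool_pos: [0.5155, -0.2996, 0.2988]
tool_rot: [3.139, -0.002, 0.302]
contact_force: [0.3, -0.3, -1.3]
opening: 0.0115
```

Call:
jog_arm(deltas=[0,0.25,0,0,0,0,0,0.5,0,0,0,0,0,0.75,0,0,0,0,0,1,0,0,0,0])

```text
time: 42.28
tool_pos: [0.5148, -0.1983, 0.2957]
tool_rot: [-3.141, 0.0, 0.301]
contact_force: [-1.1, 0.3, -2.0]
opening: 0.0115
```

Call:
jog_arm(deltas=[0,0.25,0,0,0,0,0,0.5,0,0,0,0,0,0.75,0,0,0,0,0,1,0,0,0,0])

```text
time: 42.62
tool_pos: [0.5148, -0.0981, 0.2957]
tool_rot: [-3.142, 0.0, 0.302]
contact_force: [0.3, -0.3, -1.4]
opening: 0.0113
```

Call:
jog_arm(deltas=[0,0.25,0,0,0,0,0,0.5,0,0,0,0,0,0.75,0,0,0,0,0,1,0,0,0,0])

```text
time: 42.95
tool_pos: [0.5148, 0.0019, 0.2958]
tool_rot: [3.142, 0.0, 0.302]
contact_force: [-0.0, -0.5, -0.9]
opening: 0.0111
```

Call:
jog_arm(deltas=[0,0.25,0,0,0,0,0,0.5,0,0,0,0,0,0.75,0,0,0,0,0,1,0,0,0,0])

```text
time: 43.28
tool_pos: [0.5148, 0.1019, 0.2957]
tool_rot: [3.142, 0.0, 0.302]
contact_force: [-0.2, -0.5, -1.4]
opening: 0.0113
```

Call:
jog_arm(deltas=[0,0.25,0,0,0,0,0,0.5,0,0,0,0,0,0.75,0,0,0,0,0,1,0,0,0,0])

```text
time: 43.62
tool_pos: [0.5148, 0.2019, 0.2957]
tool_rot: [3.141, 0.0, 0.302]
contact_force: [0.9, -0.4, -1.4]
opening: 0.0111
```

Call:
jog_arm(deltas=[-0.01,0.2,0,0,0,0,-0.015,0.36,0,0,0,0,-0.015,0.36,0,0,0,0,-0.015,0.36,0,0,0,0,-0.015,0.36,0,0,0,0])

```text
time: 44.03
tool_pos: [0.5135, 0.2361, 0.2956]
tool_rot: [3.141, 0.0, 0.302]
contact_force: [-0.5, 0.1, -2.4]
opening: 0.0111
```

Call:
jog_arm(deltas=[0,0,0,0,0,0,0,0,-0.2,0,0,0,0,0,-0.45,0,0,0,0,0,-0.7,0,0,0,0,0,-0.9,0,0,0])

```text
time: 44.45
tool_pos: [0.5133, 0.2355, 0.2043]
tool_rot: [3.141, 0.001, 0.3]
contact_force: [-0.4, 0.3, -2.3]
opening: 0.0112
```

Call:
jog_arm(deltas=[0,0,-0.2,0,0,0,0,0,-0.4,0,0,0,0,0,-0.6,0,0,0,0,0,-0.75,0,0,0,0,0,-0.83,0,0,0])

```text
time: 44.87
tool_pos: [0.5129, 0.2355, 0.1209]
tool_rot: [3.141, 0.003, 0.3]
contact_force: [-0.9, 0.5, -1.8]
opening: 0.0112
```

Call:
jog_arm(deltas=[0,0,-0.02,0,0,0,0,0,-0.04,0,0,0,0,0,-0.05,0,0,0,0,0,-0.06,0,0,0,0,0,-0.06,0,0,0])

```text
time: 45.28
tool_pos: [0.514, 0.2368, 0.1174]
tool_rot: [3.141, -0.001, 0.302]
contact_force: [-0.1, 0.6, -1.6]
opening: 0.0114
```

Call:
jog_arm(deltas=[0,0,-0.005,0,0,0,0,0,-0.01,0,0,0,0,0,-0.015,0,0,0,0,0,-0.015,0,0,0])

```text
time: 45.62
tool_pos: [0.5145, 0.237, 0.1173]
tool_rot: [3.141, -0.003, 0.302]
contact_force: [-1.4, -0.9, 8.8]
opening: 0.0115
```

Call:
jog_arm(deltas=[0,0,0.01,0,0,0,0,0,0.01,0,0,0])

```text
time: 45.78
tool_pos: [0.5142, 0.237, 0.1173]
tool_rot: [3.141, -0.002, 0.302]
contact_force: [0.1, -0.2, 5.2]
opening: 0.0117
```

Call:
jog_arm(deltas=[0,0,0,0,0,0,0,0,0,0,0,0,0,0,0,0,0,0,0,0,0,0,0,0], claw=0.22)

```text
time: 46.12
tool_pos: [0.5134, 0.2367, 0.1159]
tool_rot: [3.142, 0.001, 0.302]
contact_force: [-0.3, -0.3, -0.0]
opening: 0.0202
```

Call:
jog_arm(deltas=[0,0,0.1,0,0,0,0,0,0.35,0,0,0,0,0,0.65,0,0,0,0,0,0.935,0,0,0])

```text
time: 46.45
tool_pos: [0.5133, 0.2366, 0.2113]
tool_rot: [3.142, 0.001, 0.302]
contact_force: [1.1, 0.3, -1.2]
opening: 0.0202
```

Call:
jog_arm(deltas=[0,0,0.25,0,0,0,0,0,0.5,0,0,0,0,0,0.75,0,0,0,0,0,0.9,0,0,0], claw=0.42)

```text
time: 46.78
tool_pos: [0.514, 0.2369, 0.3035]
tool_rot: [3.142, -0.004, 0.302]
contact_force: [-0.0, 0.1, 0.9]
opening: 0.0371
```

Call:
jog_arm(deltas=[-0.3,-0.02,0,0,0,0,-0.6,-0.05,0,0,0,0,-0.835,-0.08,0,0,0,0,-0.835,-0.08,0,0,0,0,-0.835,-0.08,0,0,0,0])

```text
time: 47.2
tool_pos: [0.4295, 0.2288, 0.301]
tool_rot: [3.141, -0.002, 0.302]
contact_force: [0.5, -0.1, 0.2]
opening: 0.0387
```

Run:
```python
from m import *
robot.read_camera('wrist'); s=robot.observe(); print(s['time'],s['tool_pos'].round(4)); snap('wrist','w9')
crop('w9',180,30,340,190,4)
f=lambda X:(proj('w9',X)-[180,30]+.5)*4-.5
for a in np.radians([77.3,137.3,197.3,257.3,317.3,17.3]): print(f([.486+.0375*np.cos(a),.2626+.0375*np.sin(a),.14]).round(0))
a=[f([.486+.058*np.cos(q),.2626+.058*np.sin(q),.075]).round(0).tolist() for q in np.arange(0,6.28,np.pi/2)];print(a)
```

```text
47.25 [0.4304 0.2288 0.3007]
[152. 256.]
[160. 440.]
[313. 527.]
[464. 440.]
[466. 256.]
[308. 159.]
[[391.0, 104.0], [102.0, 268.0], [261.0, 554.0], [539.0, 408.0]]
```

View pics/w9_c180_30.png

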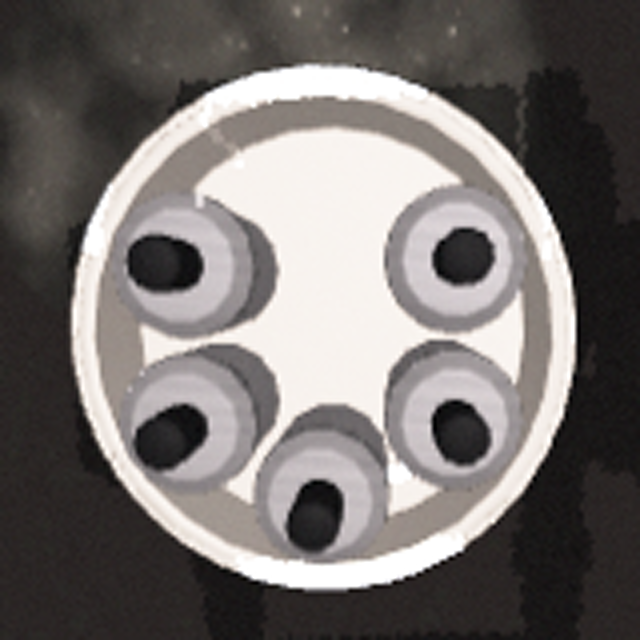

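Five cylinders stand upright in a ring: tops at crop (150,265), (163,443), (315,527), (463,433) and (464,256), within about 2 mm of the plan. The free slot is at (308,159). On to the last one.

Call:
jog_arm(deltas=[0.02,-0.33,0,0,0,0,0.03,-0.67,0,0,0,0,0.05,-1,0,0,0,0])

```text
time: 47.55
tool_pos: [0.4358, 0.1277, 0.2995]
tool_rot: [3.141, 0.0, 0.303]
contact_force: [0.2, -0.1, 0.6]
opening: 0.0388
```

Call:
jog_arm(deltas=[0.02,-0.33,0,0,0,0,0.03,-0.67,0,0,0,0,0.05,-1,0,0,0,0])

```text
time: 47.8
tool_pos: [0.4408, 0.0267, 0.2997]
tool_rot: [3.141, -0.0, 0.301]
contact_force: [1.0, -0.3, 0.0]
opening: 0.0385
```

```bash
python3 chk.py top9; python3 bp.py top9
```

```text
47.8 [0.4408 0.0267 0.2997] 0.0384786337857068
[378.83 232.26  65.64  42.68  22.93] ref 375.96 230.31 65.54 42.7 22.38
block [ 0.5097 -0.2275 -0.3896]
A [[ 0.5636 -0.1805]]
B [[ 0.5393 -0.2397]]
C [[ 0.515  -0.2989]]
D [[ 0.5044 -0.1561]]
E [[ 0.4801 -0.2154]]
F [[ 0.4558 -0.2746]]
```

Call:
jog_arm(deltas=[0.02,-0.33,0,0,0,0,0.03,-0.67,0,0,0,0,0.05,-1,0,0,0,0])

```text
time: 48.1
tool_pos: [0.4457, -0.0731, 0.2997]
tool_rot: [3.141, 0.0, 0.302]
contact_force: [-0.4, -0.0, -0.0]
opening: 0.0384
```

Call:
jog_arm(deltas=[0.03,-0.33,0,0,0,0,0.07,-0.67,0,0,0,0,0.11,-1,0,0,0,0])

```text
time: 48.35
tool_pos: [0.4567, -0.1736, 0.2996]
tool_rot: [3.141, -0.0, 0.301]
contact_force: [1.2, 0.4, -0.8]
opening: 0.0385
```

Call:
jog_arm(deltas=[0,-0.33,0,0,0,0,0,-0.67,0,0,0,0,0,-1,0,0,0,0])

```text
time: 48.6
tool_pos: [0.4565, -0.2738, 0.2993]
tool_rot: [-3.141, 0.0, 0.301]
contact_force: [0.7, 0.5, 0.1]
opening: 0.0384
```

Call:
jog_arm(deltas=[0,-0.035,0,0,0,0,0,-0.035,-0.1,0,0,0,0,-0.035,-0.3,0,0,0,0,-0.035,-0.6,0,0,0,0,-0.035,-0.9,0,0,0])

```text
time: 49.02
tool_pos: [0.4566, -0.2737, 0.2086]
tool_rot: [3.141, -0.001, 0.302]
contact_force: [0.9, -1.0, -0.3]
opening: 0.0386
```

```bash
python3 hov.py w10
```

```text
49.0167 [ 0.4566 -0.2737  0.2086]
top [158   0] left [93 98] right [382 134]
[187.  -43.9]
[92.9 99.3]
[382.8 133.2]
```

Call:
jog_arm(deltas=[0,0,0,0,0,0,0,0,-0.3,0,0,0,0,0,-0.6,0,0,0,0,0,-0.88,0,0,0,0,0,-0.88,0,0,0])

```text
time: 49.48
tool_pos: [0.4548, -0.2729, 0.1188]
tool_rot: [-3.136, 0.004, 0.302]
contact_force: [-1.8, 0.9, -0.9]
opening: 0.0387
```

Call:
jog_arm(deltas=[0,0,0,0,0,0,0,0,0,0,0,0])

```text
time: 49.65
tool_pos: [0.4575, -0.2755, 0.1242]
tool_rot: [3.138, -0.002, 0.302]
contact_force: [0.4, 0.4, 0.0]
opening: 0.0386
```

Call:
jog_arm(deltas=[0,0,0,0,0,0,0,0,0,0,0,0,0,0,0,0,0,0,0,0,0,0,0,0,0,0,0,0,0,0], claw=0)

```text
time: 50.07
tool_pos: [0.4562, -0.2749, 0.1223]
tool_rot: [3.141, -0.0, 0.302]
contact_force: [-0.3, 1.1, 4.5]
opening: 0.0114
```

Call:
jog_arm(deltas=[0,0,0.05,0,0,0,0,0,0.09,0,0,0,0,0,0.09,0,0,0])

```text
time: 50.32
tool_pos: [0.4564, -0.2751, 0.1316]
tool_rot: [3.14, -0.001, 0.302]
contact_force: [0.6, 0.6, -1.0]
opening: 0.0113
```

Call:
jog_arm(deltas=[0,0,0.25,0,0,0,0,0,0.5,0,0,0,0,0,0.75,0,0,0,0,0,1,0,0,0])

```text
time: 50.65
tool_pos: [0.4558, -0.2746, 0.2317]
tool_rot: [-3.141, 0.0, 0.302]
contact_force: [0.8, -0.5, -2.3]
opening: 0.0113
```

Call:
jog_arm(deltas=[0,0,0.25,0,0,0,0,0,0.5,0,0,0,0,0,0.65,0,0,0])

```text
time: 50.9
tool_pos: [0.4565, -0.2751, 0.2986]
tool_rot: [3.139, -0.002, 0.302]
contact_force: [0.5, 0.1, -1.4]
opening: 0.0117
```

Call:
jog_arm(deltas=[0.03,0.25,0,0,0,0,0.06,0.5,0,0,0,0,0.09,0.75,0,0,0,0,0.12,1,0,0,0,0])

```text
time: 51.23
tool_pos: [0.4678, -0.1738, 0.2957]
tool_rot: [-3.141, 0.0, 0.301]
contact_force: [0.6, -0.2, -2.0]
opening: 0.0117
```

Call:
jog_arm(deltas=[0.03,0.25,0,0,0,0,0.06,0.5,0,0,0,0,0.09,0.75,0,0,0,0,0.12,1,0,0,0,0])

```text
time: 51.57
tool_pos: [0.4799, -0.0735, 0.2957]
tool_rot: [-3.142, 0.0, 0.302]
contact_force: [0.1, -0.8, -1.9]
opening: 0.0112
```

Call:
jog_arm(deltas=[0.03,0.25,0,0,0,0,0.06,0.5,0,0,0,0,0.09,0.75,0,0,0,0,0.12,1,0,0,0,0])

```text
time: 51.9
tool_pos: [0.4919, 0.0265, 0.2957]
tool_rot: [3.142, 0.0, 0.302]
contact_force: [-0.1, -0.4, -1.2]
opening: 0.011
```

Call:
jog_arm(deltas=[0.03,0.25,0,0,0,0,0.06,0.5,0,0,0,0,0.09,0.75,0,0,0,0,0.12,1,0,0,0,0])

```text
time: 52.23
tool_pos: [0.5039, 0.1265, 0.2956]
tool_rot: [3.142, 0.0, 0.302]
contact_force: [0.3, -0.4, -2.4]
opening: 0.0113
```

Call:
jog_arm(deltas=[0.03,0.25,0,0,0,0,0.06,0.5,0,0,0,0,0.09,0.75,0,0,0,0,0.12,1,0,0,0,0])

```text
time: 52.57
tool_pos: [0.5159, 0.2264, 0.2956]
tool_rot: [3.141, 0.001, 0.302]
contact_force: [0.8, -0.5, -2.5]
opening: 0.0115
```

Call:
jog_arm(deltas=[0.03,0.25,0,0,0,0,0.06,0.485,0,0,0,0,0.06,0.485,0,0,0,0,0.06,0.485,0,0,0,0,0.06,0.485,0,0,0,0])

```text
time: 52.98
tool_pos: [0.5219, 0.2732, 0.2954]
tool_rot: [3.141, 0.001, 0.302]
contact_force: [0.6, 0.3, -1.0]
opening: 0.0117
```

Call:
jog_arm(deltas=[0,0,0,0,0,0,0,0,-0.15,0,0,0,0,0,-0.3,0,0,0,0,0,-0.45,0,0,0,0,0,-0.5,0,0,0])

```text
time: 53.4
tool_pos: [0.5213, 0.2722, 0.2438]
tool_rot: [3.141, 0.004, 0.3]
contact_force: [-0.9, 0.5, -3.4]
opening: 0.0113
```

Call:
jog_arm(deltas=[0,0,-0.15,0,0,0,0,0,-0.3,0,0,0,0,0,-0.45,0,0,0,0,0,-0.6,0,0,0,0,0,-0.7,0,0,0])

```text
time: 53.82
tool_pos: [0.5219, 0.2729, 0.175]
tool_rot: [3.141, 0.001, 0.301]
contact_force: [0.1, -0.5, -2.2]
opening: 0.0115
```

Call:
jog_arm(deltas=[0,0,-0.12,0,0,0,0,0,-0.24,0,0,0,0,0,-0.36,0,0,0,0,0,-0.48,0,0,0,0,0,-0.53,0,0,0])

```text
time: 54.23
tool_pos: [0.5218, 0.2731, 0.1217]
tool_rot: [3.141, 0.002, 0.301]
contact_force: [-0.5, 0.6, -2.8]
opening: 0.0111
```

Call:
jog_arm(deltas=[0,0,-0.02,0,0,0,0,0,-0.04,0,0,0,0,0,-0.05,0,0,0,0,0,-0.06,0,0,0,0,0,-0.06,0,0,0])

```text
time: 54.65
tool_pos: [0.5225, 0.2738, 0.1174]
tool_rot: [3.142, -0.001, 0.302]
contact_force: [-0.5, 1.0, -0.7]
opening: 0.0116
```

Call:
jog_arm(deltas=[0,0,-0.005,0,0,0,0,0,-0.01,0,0,0,0,0,-0.015,0,0,0,0,0,-0.015,0,0,0])

```text
time: 54.98
tool_pos: [0.523, 0.274, 0.1173]
tool_rot: [3.142, -0.003, 0.302]
contact_force: [-2.6, -0.4, 9.6]
opening: 0.011
```

Call:
jog_arm(deltas=[0,0,0.01,0,0,0,0,0,0.01,0,0,0])

```text
time: 55.15
tool_pos: [0.5227, 0.2739, 0.1173]
tool_rot: [3.142, -0.002, 0.302]
contact_force: [0.3, -0.2, 6.3]
opening: 0.0114
```

Call:
jog_arm(deltas=[0,0,0,0,0,0,0,0,0,0,0,0,0,0,0,0,0,0,0,0,0,0,0,0], claw=0.22)

```text
time: 55.48
tool_pos: [0.5219, 0.2737, 0.1158]
tool_rot: [3.141, 0.001, 0.302]
contact_force: [0.5, 0.3, 0.1]
opening: 0.0199
```

Call:
jog_arm(deltas=[0,0,0.1,0,0,0,0,0,0.35,0,0,0,0,0,0.65,0,0,0,0,0,0.935,0,0,0])

```text
time: 55.82
tool_pos: [0.5218, 0.2736, 0.2113]
tool_rot: [3.142, 0.001, 0.302]
contact_force: [1.3, 0.8, 0.5]
opening: 0.0199
```

Call:
jog_arm(deltas=[0,0,0.25,0,0,0,0,0,0.5,0,0,0,0,0,0.75,0,0,0,0,0,0.9,0,0,0])

```text
time: 56.15
tool_pos: [0.5225, 0.2739, 0.3036]
tool_rot: [-3.141, -0.004, 0.302]
contact_force: [0.0, 0.3, 0.7]
opening: 0.02
```

Call:
jog_arm(deltas=[0.04,-0.33,0,0,0,0,0.08,-0.67,0,0,0,0,0.12,-1,0,0,0,0], claw=0)

```text
time: 56.4
tool_pos: [0.5338, 0.173, 0.3007]
tool_rot: [3.141, -0.001, 0.304]
contact_force: [0.6, 0.3, -0.8]
opening: 0.0046
```

Call:
jog_arm(deltas=[0.04,-0.33,0,0,0,0,0.08,-0.67,0,0,0,0,0.12,-1,0,0,0,0])

```text
time: 56.65
tool_pos: [0.5459, 0.0721, 0.3005]
tool_rot: [3.141, -0.001, 0.302]
contact_force: [1.1, 0.1, 0.4]
opening: 0.0003
```

Call:
jog_arm(deltas=[0.05,-0.33,0,0,0,0,0.14,-0.67,0,0,0,0,0.14,-0.74,0,0,0,0,0.14,-0.74,0,0,0,0,0.14,-0.74,0,0,0,0])

```text
time: 57.07
tool_pos: [0.5599, -0.0001, 0.3001]
tool_rot: [-3.141, -0.0, 0.301]
contact_force: [-0.3, 0.6, 0.6]
opening: 0.0003
```

Run:
```python
from m import *
robot.read_camera('wrist'); s=robot.observe(); print(s['time'],s['tool_pos'].round(4),s['opening']); snap('wrist','w11'); snap('top','top10')
a=cv2.imread('pics/w11.png')[:300]; b=cv2.imread('pics/top10.png')[185:285,180:320]
a=cv2.resize(a,None,fx=1.4,fy=1.4,interpolation=cv2.INTER_CUBIC); b=cv2.resize(b,None,fx=1.8,fy=1.8,interpolation=cv2.INTER_CUBIC)
c=np.zeros((a.shape[0]+b.shape[0],784,3),np.uint8); c[:a.shape[0]]=a; c[a.shape[0]:,:b.shape[1]]=b
cv2.imwrite('pics/comb1.png',c); print(a.shape,(proj('w11',[.6463,.0056,.081])+.5)*1.4-.5)
```

```text
57.1167 [0.5598 0.0007 0.3001] 0.00037039159113605934
(420, 784, 3) [416.59057057 129.28298231]
```

View pics/comb1.png

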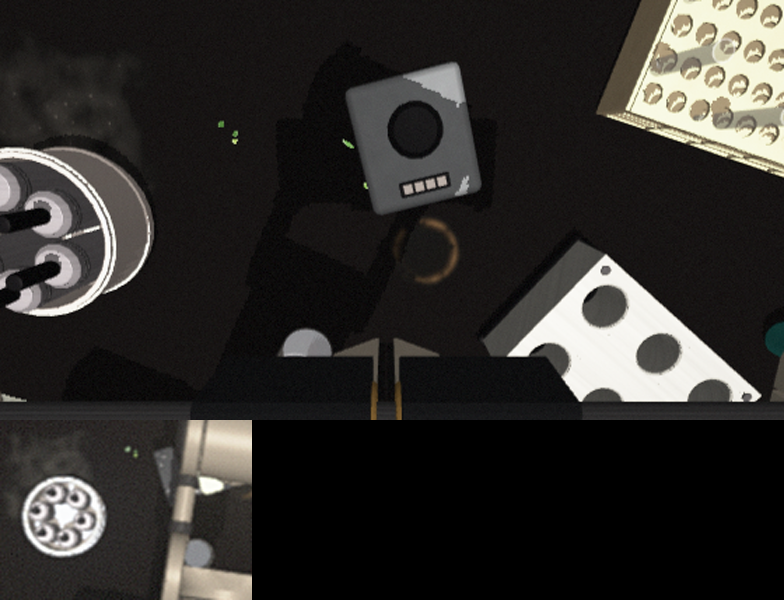

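The plunger head is at (415,130), within 1 px of the prediction, so the counter has not moved. The pot holds all six in a ring. I close the jaws and press.

Call:
jog_arm(deltas=[0.3,0.02,0,0,0,0,0.6,0.04,0,0,0,0,0.86,0.055,0,0,0,0,0.86,0.055,0,0,0,0])

```text
time: 57.55
tool_pos: [0.649, 0.007, 0.2978]
tool_rot: [-3.141, 0.0, 0.304]
contact_force: [-0.2, 0.5, -0.7]
opening: 0.0004
```

Call:
jog_arm(deltas=[0,0,-0.2,0,0,0,0,0,-0.5,0,0,0,0,0,-0.8,0,0,0,0,0,-1,0,0,0])

```text
time: 57.88
tool_pos: [0.6445, 0.0069, 0.1971]
tool_rot: [-3.14, 0.003, 0.304]
contact_force: [0.7, 0.6, -0.9]
opening: 0.0004
```

Call:
jog_arm(deltas=[0,0,-0.25,0,0,0,0,0,-0.5,0,0,0,0,0,-0.75,0,0,0,0,0,-0.95,0,0,0,0,0,-0.95,0,0,0])

```text
time: 58.3
tool_pos: [0.6429, 0.0069, 0.1003]
tool_rot: [-3.138, 0.008, 0.304]
contact_force: [-0.5, -0.9, 0.0]
opening: 0.0
```

Call:
jog_arm(deltas=[0,0,0,0,0,0,0,0,0,0,0,0])

```text
time: 58.47
tool_pos: [0.6468, 0.0059, 0.1064]
tool_rot: [3.141, -0.002, 0.303]
contact_force: [0.2, -0.9, 0.3]
opening: 0.0001
```

Call:
jog_arm(deltas=[0,0,-0.08,0,0,0,0,0,-0.16,0,0,0,0,0,-0.22,0,0,0,0,0,-0.26,0,0,0,0,0,-0.26,0,0,0])

```text
time: 58.88
tool_pos: [0.6472, 0.0053, 0.0792]
tool_rot: [3.141, -0.003, 0.302]
contact_force: [1.4, 0.5, 8.1]
opening: 0.0006
```

Call:
jog_arm(deltas=[0,0,-0.01,0,0,0,0,0,-0.02,0,0,0,0,0,-0.03,0,0,0,0,0,-0.03,0,0,0])

```text
time: 59.22
tool_pos: [0.6472, 0.0053, 0.0771]
tool_rot: [3.141, -0.003, 0.302]
contact_force: [1.8, 0.7, 8.0]
opening: 0.0006
```

Call:
jog_arm(deltas=[0,0,-0.01,0,0,0,0,0,-0.015,0,0,0,0,0,-0.02,0,0,0,0,0,-0.02,0,0,0])

```text
time: 59.55
tool_pos: [0.6473, 0.0052, 0.0762]
tool_rot: [3.14, -0.004, 0.302]
contact_force: [-1.2, 0.9, 13.8]
opening: 0.0004
```

Call:
jog_arm(deltas=[0,0,-0.008,0,0,0,0,0,-0.015,0,0,0,0,0,-0.015,0,0,0,0,0,-0.015,0,0,0,0,0,-0.015,0,0,0])

```text
time: 59.97
tool_pos: [0.6474, 0.0052, 0.076]
tool_rot: [3.14, -0.004, 0.302]
contact_force: [-4.5, 1.7, 21.4]
opening: 0.0006
```

Call:
jog_arm(deltas=[0,0,0,0,0,0,0,0,0,0,0,0,0,0,0,0,0,0,0,0,0,0,0,0,0,0,0,0,0,0])

```text
time: 60.38
tool_pos: [0.6474, 0.0053, 0.076]
tool_rot: [3.14, -0.004, 0.302]
contact_force: [-4.8, 1.1, 21.2]
opening: 0.0002
```

Call:
jog_arm(deltas=[0,0,0,0,0,0,0,0,0,0,0,0,0,0,0,0,0,0,0,0,0,0,0,0,0,0,0,0,0,0])

```text
time: 60.8
tool_pos: [0.6474, 0.0052, 0.076]
tool_rot: [3.14, -0.004, 0.302]
contact_force: [-4.3, 2.1, 21.6]
opening: 0.0002
```

Call:
jog_arm(deltas=[0,0,0.06,0,0,0,0,0,0.12,0,0,0,0,0,0.2,0,0,0,0,0,0.4,0,0,0,0,0,0.7,0,0,0])

```text
time: 61.22
tool_pos: [0.6438, 0.0053, 0.1396]
tool_rot: [-3.139, 0.007, 0.302]
contact_force: [0.8, -0.6, 0.0]
opening: 0.0006
```

Call:
jog_arm(deltas=[0,0,0.3,0,0,0,0,0,0.6,0,0,0,0,0,0.9,0,0,0])

```text
time: 61.47
tool_pos: [0.6453, 0.0051, 0.233]
tool_rot: [-3.141, 0.002, 0.302]
contact_force: [0.5, 0.6, 0.2]
opening: 0.0006
```

Call:
jog_arm(deltas=[-0.3,0,0.2,0,0,0,-0.6,0,0.4,0,0,0,-0.9,0,0.5,0,0,0,-0.9,0,0.5,0,0,0])

```text
time: 61.8
tool_pos: [0.5524, 0.0055, 0.285]
tool_rot: [3.141, -0.0, 0.302]
contact_force: [0.6, -0.1, 0.2]
opening: 0.0004
```

Run:
```python
from m import *
robot.read_camera('wrist'); s=robot.observe(); print(s['time'],s['tool_pos'].round(4)); snap('wrist','w12'); snap('scene','sc1'); snap('top','top11')
a=cv2.imread('pics/w12.png')[:300]; b=cv2.imread('pics/sc1.png')[150:360,180:]
c=np.zeros((600,760,3),np.uint8); c[:300,:560]=a; b=cv2.resize(b,None,fx=1.42,fy=1.42); c[300:300+b.shape[0],:b.shape[1]]=b[:300,:760]
cv2.imwrite('pics/comb2.png',c); print(proj('w12',[.6463,.0056,.081]))
```

```text
61.85 [0.5544 0.0053 0.2839]
[304.60779262  87.70223909]
```

View pics/comb2.png

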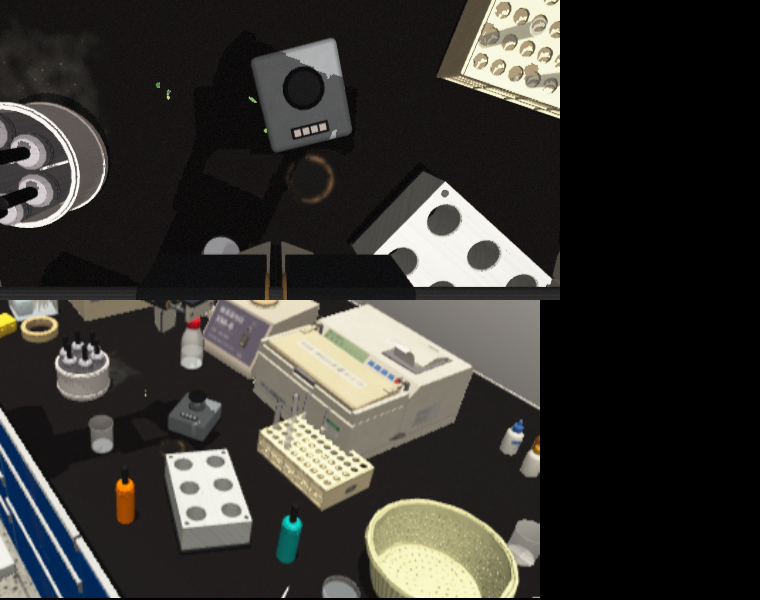

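The block is empty and upright, and all six cylinders stand in the pot. The plunger is back up at (303,88), against a prediction of (305,88) for z = 81 mm. The bottle, beaker and tape are in place, so I hand in.

```bash
python3 -c "
from cell import robot
print(robot.hand_in())"
```

```text
the job is handed in; nothing more can be done
None
```

All six cylinders were drawn out of the block and lowered to the pot's floor, where they stand upright in a ring of six. I then pressed the counter plunger: the tool stopped dropping and the force rose to about 21 N, well above the 9.5 N spring force at the stop. I held it there for about 1 s and let it come back up. The job was handed in at about 62 s.

**Last checks:** the final pictures show:
- The block is empty and flat on the worktop.
- Six cylinders are upright in the pot.
- The plunger is up, within 2 px of its predicted position.
- The bottle, beaker, tape and both look-alikes look to be where they were. I checked these by eye, not by measurement.

**What went wrong on the way:**
- **Unit slip:** my first descent was off by about 2 cm sideways because I misread the move units. The force stayed near zero, and pictures showed the stem and block unmoved.
- **Block knocked:** the block moved about 1 cm between my check and the fourth pick. That grasp caught the stem off-centre, with about 10 N of side force and a 10 mm lift inside the sleeve. I lowered the cylinder back, re-measured the block with both cameras (they agreed to about 0.3 mm) and redid the pick cleanly.

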